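# Ready the ink printer for a move

## Robot

A 6-joint arm with a two-finger parallel gripper is mounted at the origin on the work surface. World frame = base frame: x ahead of the robot, y to its left, z up, the work surface at z = 0. Lengths are in m, angles in rad, forces in N, time in s.
With the tool pointing down it reaches from about 0.35 to 0.725 m from the base axis. Payload 4.3 kg.
Tool frame: the origin (TCP) lies at the very end of the fingers, on their centre line; the grasp point (between the pads) lies tcp_to_grasp behind it (tcp_to_grasp is the distance from the TCP to the grasp point, in m); z points along the fingers, y is the line along which they close (so a half turn about z gives the same grasp; the last joint's range is limited). The gripper opens to 85 mm and grips with 20 to 120 N. Pads are 22 mm wide; open, the fingers measure 114 mm over their backs; the gripper's body (76 mm by 85 mm) begins 54 mm behind the grasp point. The pads swing forward as they close: fully open they stand 13 mm farther back than shut.
Start: joints at [-0.11, 0.377, 0.081, 1.274, 0, 1.46], TCP at [0.575, 0, 0.231] pointing down, gripper open.
Joint ranges: [-2.72, 2.72], [-0.84, 1.66], [-1.02, 1.22], [-1.77, 2.12], [-1.37, 1.28], [-3.14, 3.14]. Speed limits (rad/s): [2.57, 2.57, 3.14, 3.14, 3.14, 3.14].

## Interface

Orientations are given as a 3x3 rotation matrix whose columns are the frame's x, y, z axes.
In Python, from cell import * gives the robot as it stands.
- The arm moves only by the tool servo_tool, never from a script. Its argument "targets" is a list of rows, each a list of 7 numbers: the shift along the world's x, y, z in m, then the turn, a rotation vector about the world's x, y, z in degrees, then the finger opening in m, from 0 to 0.0854. In form: [[tx, ty, tz, wx, wy, wz, gripper], ...]. A call has 1 to 20 rows; each row shifts and turns the commanded pose from where the row before left it; what a row does not reach is not made up. A row lasts 1/12 s, in which the tool goes at most 41.7 mm and 7.16 degrees, less where a joint would pass 70% of its speed; a pose out of reach is approached as far as the arm can. A call is refused whole if a number of a shift passes 0.0417 or a number of a turn 7.16, either way. A call with a gripper value outside its range is refused whole. The fingers move at their own pace and stop on an object; "force" is the grip in N (left out, the last holds). Time passes only in rows, so rows that do not move let the fingers close. It gives the time, the measured TCP pose, the force, the opening and the grip force at its end, in the units of the state.
- sense(): the state, without advancing time (a new reading comes with each control period).
- snapshot(name): name is "scene" or "side" or "wrist"; returns a dict with "frame" (480x640x3 uint8, red, green, blue), "intrinsics" (3x3 intrinsics, pixels), "rvec" (rotation vector, rad) and "tvec" (3), from world to camera coordinates, as OpenCV has them. Camera axes: x right, y down, z forward; pixel columns grow to the right and rows downward; lengths in m; the calibration is good to about 2 mm. A picture is of the moment at which its call begins. There is no depth.
- sign_off(): hands the job in; it is judged then, once.
Trained networks look in the newest picture that a camera, given by its name, has taken for a name from the list of things; names that differ only in an ending like _2 or _b are one class to them, and where a whole thing is asked for, a point or a joint stands for the part that bears it (a point fixed in the world has none). Each returns a list of dicts, best first, with "confidence" (0 to 1); they miss things now and then, are a little off and sometimes report something else, mostly with a low value. They report only what shows in the picture. A call takes as long as a camera call.
- recognise(camera, thing): "point" ([row, column] in pixels, amid what is visible of it).
- trace(camera, thing): "mask" (480x640 bool, what is visible of it) and "point" ([row, column] in pixels, amid what is visible of it).
The state is a dict: "time_s": time; "joint_positions": joint angles; "joint_vel": joint speeds; "tau": joint torques, N m; "ee_pos": TCP position; "ee_rot": TCP orientation; "contact_force": force on the tool from outside, world axes, zero at the start; "wrist_torque": the same for the moment, N m; "opening": finger opening in m; "gripper_force": force on a finger pad.
Only numpy, scipy, OpenCV 4.12 (cv2) and the standard library are available. Lean on these libraries where they do the work, as an engineer would, in place of code of your own. Each camera call takes 0.05 s, during which the arm holds its last target. There are 200 camera calls.

## Task

Get the studio's ink printer ready for a move: push the red-handled release pin through the yellow-rimmed hole in its side to trip the hidden latch so that the ink cover springs open, lay the pin back down on the desk, put every ink cartridge that is still in the bay into the cardboard tray, and then press the cover shut until it latches. Next slide the print carriage slowly all the way to its right-hand stop, feeling for sticky spots, and all the way back to its left-hand parking stop; only then slide the orange transport lock fully home towards the rear. Leave the mug, the disc cases and the pen cup alone.

Things in the scene. Friction and masses are not known exactly. Their poses are not given: they have to be found in the camera images.
- printer: White ink printer, top cover off, fixed on the desk: 270 mm deep (x) x 420 wide (y) x 120 high. Origin: centre of its underside; x to its rear (away from the robot), y to its left, z up; turned up to 0.12 rad. Front right: ink bay under the grey ink cover. Front left: flat deck 120 mm high with the transport lock. Rear: open channel (x 0 to 118 mm, y -185 to 185 mm) in which the carriage rides.
- hole (a point): Mouth of the access hole: 14 mm square, yellow rim with a small lip above, in the printer's upright right (-y) side, 75 mm above the desk. Axes as the printer's; it runs level along +y. The latch's pad is met 11 mm in; the cover is let go once the pad is pushed in 5 to 8 mm (rod tip 16 to 19 mm in from the mouth); stop at 10 mm (tip 21 mm in). It pushes back with 2 to 6 N.
- pin_handle (a point): Release pin, loose: red square handle 90 x 22 x 22 mm with a thin steel rod, 5 mm diameter, 80 mm long, out of one end; 60 g. This point: the handle's centre; x along the rod towards its tip. At the start it lies on the desk right of the printer, this point and the rod 11 mm above the desk.
- pin_tip (a point): Tip of the pin's rod, 125 mm from the handle's centre along its x axis.
- ink_cover (a joint): Angle of the ink cover, rad: 0 shut (latched it rests at 0.00 to 0.03), 2.0 wide open (its stop, leaning back beyond upright). A spring throws it open when the latch trips and holds it open (1 to 3 N at the free edge). Pushed down fully to 0 it latches by itself (up to about 10 N at the free edge).
- cover_hinge (a point): Middle of the ink cover's hinge line (along y) at the cover's rear, 116 mm above the desk. Axes as the printer's. The shut cover reaches 129 mm from here to the front (-x) and 105 mm to either side; its top face is 4 mm above this point, its underside 3 mm below.
- cover_edge (a point): Point on the cover's top face near the middle of its free (front) edge, 122 mm from the hinge line. Turns with the cover: z is the outward normal of the top face, -x points from the hinge to the free edge.
- carriage (a joint): Travel of the carriage, m: 0 at its left (+y) parking stop, beside the lock; 0.28 at the right (-y) stop. It slides along the printer's -y as this grows; friction 2.5 N.
- carriage_grip (a point): Centre of the blue upright grip fin on the black carriage: fin 40 mm (x) x 14 (y) x 32 high, its top 16 mm above this point, the carriage's flat top (80 x 80 mm) 16 mm below it; 134 mm above the desk. Axes as the printer's.
- lock (a joint): Travel of the transport lock, m: 0 free (towards the printer's front), 0.04 locked at its end stop (towards the rear). Friction 2 N; stays where it is left. Its bolt runs out into the channel and bars the carriage's way: parked before, the carriage is held; not parked, it can no longer be.
- lock_grip (a point): Centre of the orange grip of the transport lock on the front left deck: 30 mm (x) x 14 (y) x 28 high, 138 mm above the desk, 18 above the deck. Axes as the printer's; slides along +x to lock.
- tray: Open cardboard packing tray, fixed on the desk left of the printer: 240 mm (x) x 124 (y) x 50 high, walls and floor 6 mm thick. Origin: centre of its underside; turned up to 0.15 rad.
- mug: White mug, bystander, 82 mm across, 95 mm high; origin at the centre of its underside.
- cases: Stack of three disc cases, bystander, 125 x 142 x 44 mm; origin at the centre of its underside.
- pencup: Dark pen cup with pens, bystander, 80 mm across, 100 mm high (pens to 170); origin at the centre of its underside.
- cart_blue_mid (a point): Ink cartridge with blue fin, may be absent: body 70 mm (x) x 32 (y) x 42 high, in the middle on top a fin 36 (x) x 14 (y) x 32 high; 50 to 100 g. Point: its centre, 37 mm above its underside, 21 below the fin's centre; z up, x, y as the printer's. Stands in one of 4 open slots 40 mm apart along y, floor 35 mm above the desk, play 4 mm in y, 8 in x; fin clear of the slot walls.
- cart_red_mid (a point): Ink cartridge with red fin, may be absent: body 70 mm (x) x 32 (y) x 42 high, in the middle on top a fin 36 (x) x 14 (y) x 32 high; 50 to 100 g. Point: its centre, 37 mm above its underside, 21 below the fin's centre; z up, x, y as the printer's. Stands in one of 4 open slots 40 mm apart along y, floor 35 mm above the desk, play 4 mm in y, 8 in x; fin clear of the slot walls.
- cart_yellow_mid (a point): Ink cartridge with yellow fin, may be absent: body 70 mm (x) x 32 (y) x 42 high, in the middle on top a fin 36 (x) x 14 (y) x 32 high; 50 to 100 g. Point: its centre, 37 mm above its underside, 21 below the fin's centre; z up, x, y as the printer's. Stands in one of 4 open slots 40 mm apart along y, floor 35 mm above the desk, play 4 mm in y, 8 in x; fin clear of the slot walls.
- cart_grey_mid (a point): Ink cartridge with grey fin, may be absent: body 70 mm (x) x 32 (y) x 42 high, in the middle on top a fin 36 (x) x 14 (y) x 32 high; 50 to 100 g. Point: its centre, 37 mm above its underside, 21 below the fin's centre; z up, x, y as the printer's. Stands in one of 4 open slots 40 mm apart along y, floor 35 mm above the desk, play 4 mm in y, 8 in x; fin clear of the slot walls.

How it is judged:
By the outcome, as a careful person would: the job done as asked, in the order asked, and still so for the second after the job is handed in, with the robot touching nothing.
Of cart_blue, cart_red, cart_yellow, cart_grey only 2 to 4 are there at a start; the rules pass over those that are not, and their reading is None.
At some moment in a run one of pin may be knocked a few centimetres aside while the robot is not near it.
Once in a run the grip may slacken for a moment while it holds something.
It also fails if it takes over 210 s, if anything falls off the work surface, if the arm or the gripper's body presses on something with over 40 N, if the wrist force passes 120 N, or if a joint passes its speed limit or range.

## Working session

There is one attempt and no reset: what is moved stays moved. The work goes in short steps, Python scripts to look and compute and a tool call to move; the robot and the scene stay as the last step left them, time stands still between calls to the robot, and variables do not carry over. Pictures are saved under pics/ and viewed, at most 14 in all, crops included, and the job is handed in when it is done.

Besides the shell and the picture viewer there is one more tool, called after "Request:" in YAML: its name, and indented under it one key for each argument. servo_tool: Moves the arm, as the interface text tells. Its arguments: {"type":"object","properties":{"targets":{"type":"array"},"force":{"type":"number"}},"required":["targets"]}

```bash
mkdir -p pics; ls; cat > h.py <<'E'
from cell import *
import numpy as np, cv2
def snap(n,save=None):
    s=snapshot(n)
    if save: cv2.imwrite('pics/'+save+'.png',cv2.cvtColor(s['frame'],cv2.COLOR_RGB2BGR))
    return s
def ray(s,rc):
    R=cv2.Rodrigues(np.array(s['rvec'],float))[0];t=np.array(s['tvec'],float).ravel()
    d=R.T@np.linalg.inv(s['intrinsics'])@np.array([rc[1],rc[0],1.0]);return -R.T@t,d/np.linalg.norm(d)
def onz(s,rc,z):
    o,d=ray(s,rc);return o+d*(z-o[2])/d[2]
def proj(s,P):
    return cv2.projectPoints(np.array(P,float).reshape(-1,3),np.array(s['rvec'],float),np.array(s['tvec'],float),np.array(s['intrinsics'],float),None)[0].reshape(-1,2)[:,::-1]
def tri(obs):
    A=0;b=0
    for s,rc in obs:
        o,d=ray(s,rc);M=np.eye(3)-np.outer(d,d);A=A+M;b=b+M@o
    return np.linalg.solve(A,b)
def st():
    s=sense();print('t',s['time_s'],'p',np.round(s['ee_pos'],4),'F',np.round(s['contact_force'],1),'op',round(s['opening'],4),'gf',s['gripper_force']);print(np.round(s['ee_rot'],3),np.round(s['joint_positions'],3));return s
E
python3 - <<'E'
from h import *
np.set_printoptions(precision=4,suppress=True)
st();print(tcp_to_grasp if 'tcp_to_grasp' in globals() else None)
S={n:snap(n,n+'0') for n in('scene','side','wrist')}
for n in('scene','side'):
    print(n,ray(S[n],(240,320)))
    for t in 'printer hole pin_handle pin_tip ink_cover cover_hinge cover_edge carriage_grip lock_grip tray mug cases pencup'.split():
        r=recognise(n,t)
        print(t,[(np.round(q['point']),round(q['confidence'],2)) for q in r[:2]])
E
```

```text
pics
t 0.0 p [0.5743 0.0001 0.2303] F [ 0.3  0.6 -0.3] op 0.0854 gf 0.0
[[ 0.     1.    -0.002]
 [ 1.    -0.     0.   ]
 [ 0.    -0.002 -1.   ]] [-0.11   0.378  0.08   1.274 -0.     1.461]
0.0187
scene (array([1.4964, 0.2314, 0.9811]), array([-0.7539, -0.208 , -0.6232]))
printer [(array([256., 369.]), 0.59), (array([296., 330.]), 0.57)]
hole [(array([296., 334.]), 0.6)]
pin_handle [(array([253., 191.]), 0.61)]
pin_tip [(array([254., 193.]), 0.81)]
ink_cover [(array([254., 294.]), 0.77)]
cover_hinge [(array([293., 331.]), 0.76), (array([304., 485.]), 0.52)]
cover_edge [(array([254., 293.]), 0.71)]
carriage_grip [(array([295., 317.]), 0.78)]
lock_grip [(array([258., 367.]), 0.76), (array([309., 181.]), 0.44)]
tray [(array([304., 488.]), 0.94), (array([251., 293.]), 0.21)]
mug [(array([308., 178.]), 0.94), (array([255., 194.]), 0.65)]
cases []
pencup [(array([202., 218.]), 0.67), (array([255., 293.]), 0.42)]
side (array([ 0.4064, -0.9608,  0.669 ]), array([ 0.0629,  0.8522, -0.5194]))
printer []
hole [(array([256., 366.]), 0.85)]
pin_handle [(array([425., 346.]), 0.83)]
pin_tip [(array([422., 339.]), 0.69)]
ink_cover [(array([253., 342.]), 0.93)]
cover_hinge [(array([253., 364.]), 0.83)]
cover_edge [(array([254., 345.]), 0.57), (array([186., 287.]), 0.57)]
carriage_grip []
lock_grip [(array([206., 324.]), 0.64)]
tray [(array([404., 226.]), 0.63), (array([183., 286.]), 0.59)]
mug [(array([346., 477.]), 0.68)]
cases [(array([188., 409.]), 0.69), (array([254., 343.]), 0.32)]
pencup [(array([408., 226.]), 0.81), (array([185., 287.]), 0.64)]
```

View pics/scene0.png

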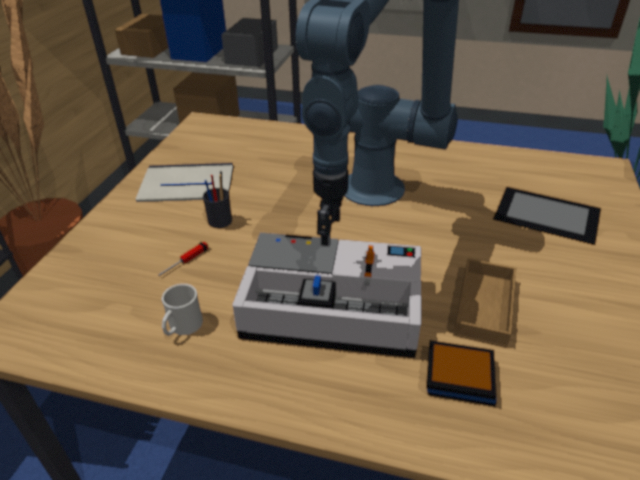

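View pics/side0.png

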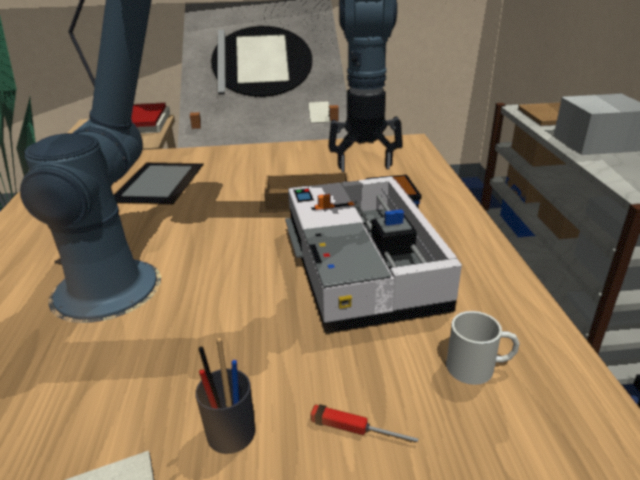

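The scene view shows the printer mid-desk with the carriage at mid-travel (317,290), the lock at (369,262), the tray at (485,300), the pin at (190,255) and the mug at (180,310). In the side view the yellow hole is at (345,300) and the pin at (345,420).

```bash
python3 - <<'E'
import cv2,numpy as np
a=cv2.imread('pics/scene0.png')[225:360,225:435];b=cv2.imread('pics/side0.png')[170:335,275:475]
A=cv2.resize(a,(630,405)[:2] if 0 else (466,300),interpolation=cv2.INTER_CUBIC)
# side by side 4x each is too wide; stack 800x600
A=cv2.resize(a,None,fx=1.9*1,fy=1.9)
A=cv2.resize(a,(400,257));
o=np.zeros((600,800,3),np.uint8)
A=cv2.resize(a,None,fx=2,fy=2,interpolation=cv2.INTER_CUBIC);B=cv2.resize(b,None,fx=1.9,fy=1.9,interpolation=cv2.INTER_CUBIC)
o[:A.shape[0],:A.shape[1]]=A;o[:B.shape[0],420:800]=B
c=cv2.imread('pics/wrist0.png');c=cv2.resize(c,(360,270));o[320:590,:360]=c
cv2.imwrite('pics/m1.png',o)
E
python3 - <<'E'
from h import *
from scipy.optimize import least_squares
np.set_printoptions(precision=4,suppress=True)
S={n:snap(n) for n in('scene','side')}
def g(n,t,hull=True):
    r=trace(n,t); return r
for n in S:
  for t in ('tray','mug','cases','pencup','pin_handle','printer','carriage_grip','lock_grip'):
    for q in g(n,t)[:2]:
        m=q['mask'];ys,xs=np.nonzero(m)
        print(n,t,round(q['confidence'],2),np.round(q['point']),m.sum(),(ys.min(),ys.max(),xs.min(),xs.max()), onz(S[n],q['point'],0.011))
E
```

```text
scene tray 0.74 [303. 487.] 4275 (np.int64(259), np.int64(346), np.int64(453), np.int64(515)) [0.4674 0.3808 0.011 ]
scene mug 0.56 [308. 178.] 1759 (np.int64(282), np.int64(335), np.int64(162), np.int64(202)) [ 0.6764 -0.369   0.011 ]
scene cases 0.61 [371. 461.] 3916 (np.int64(340), np.int64(406), np.int64(426), np.int64(497)) [0.6974 0.3314 0.011 ]
scene pencup 0.63 [201. 217.] 1118 (np.int64(172), np.int64(227), np.int64(203), np.int64(231)) [ 0.21   -0.4639  0.011 ]
scene pin_handle 0.84 [253. 192.] 258 (np.int64(242), np.int64(261), np.int64(181), np.int64(207)) [ 0.467  -0.4295  0.011 ]
scene printer 0.32 [296. 330.] 19442 (np.int64(232), np.int64(357), np.int64(234), np.int64(420)) [ 0.5384 -0.0071  0.011 ]
scene carriage_grip 0.56 [293. 318.] 1020 (np.int64(276), np.int64(307), np.int64(297), np.int64(335)) [ 0.5364 -0.0413  0.011 ]
scene carriage_grip 0.5 [374. 459.] 4004 (np.int64(340), np.int64(406), np.int64(425), np.int64(497)) [0.7061 0.3278 0.011 ]
side tray 0.55 [186. 288.] 1405 (np.int64(173), np.int64(209), np.int64(264), np.int64(347)) [0.4197 0.4452 0.011 ]
side 
[... 498 characters left out ...]
1238 (np.int64(405), np.int64(440), np.int64(310), np.int64(416)) [ 0.475 -0.434  0.011]
side printer 0.77 [258. 367.] 19958 (np.int64(177), np.int64(332), np.int64(285), np.int64(460)) [0.5872 0.0208 0.011 ]
side printer 0.27 [233. 394.] 1546 (np.int64(210), np.int64(255), np.int64(371), np.int64(415)) [0.6731 0.1267 0.011 ]
side carriage_grip 0.57 [231. 393.] 1640 (np.int64(210), np.int64(256), np.int64(371), np.int64(416)) [0.6734 0.1353 0.011 ]
side carriage_grip 0.54 [347. 478.] 3663 (np.int64(310), np.int64(384), np.int64(446), np.int64(518)) [ 0.7369 -0.2968  0.011 ]
side lock_grip 0.57 [202. 323.] 250 (np.int64(194), np.int64(210), np.int64(315), np.int64(359)) [0.5144 0.32   0.011 ]
```

View pics/m1.png

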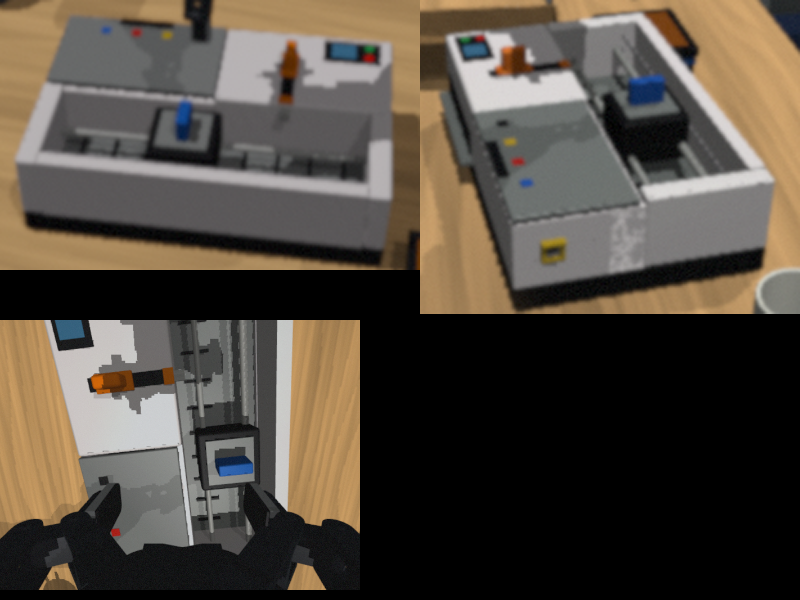

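Mosaic: printer corners are clear in both views, the hole is at about (345,301) in the side view, the carriage is mid-channel and the lock is free at the front.

```bash
python3 - <<'E'
from h import *
from scipy.optimize import least_squares
np.set_printoptions(precision=4,suppress=True)
S={n:snap(n) for n in('scene','side')}
C={'scene':[((.135*-1,.21,.12),(246,420.5)),((.135,.21,.12),(310.5,421)),((.135,-.21,.12),(305,234)),((.135,-.21,0),(336,239.5)),((.135,.21,0),(356.5,417.5))],
'side':[((-.135,-.21,.12),(286.3,325)),((-.135,-.21,0),(331.6,326.6)),((.135,-.21,0),(310.5,456.6)),((.135,-.21,.12),(265.8,460.8)),((-.135,.21,.12),(190,289.2)),((.135,.21,.12),(176.8,391.8))]}
def T(p,P):
    c,s=np.cos(p[2]),np.sin(p[2]);P=np.array(P);return np.c_[p[0]+c*P[:,0]-s*P[:,1],p[1]+s*P[:,0]+c*P[:,1],P[:,2]]
f=lambda p:np.concatenate([(proj(S[n],T(p,[a for a,_ in C[n]]))-np.array([b for _,b in C[n]])).ravel() for n in S])
r=least_squares(f,[.53,0,0],loss='soft_l1');p=r.x;print('printer',p);print(f(p).reshape(-1,2))
R=T(p,[[0,0,0]])
def inv(q):
    c,s=np.cos(p[2]),np.sin(p[2]);d=np.array(q)[:2]-p[:2];return np.array([c*d[0]+s*d[1],-s*d[0]+c*d[1]])
# hole: ray from side intersect plane y=-0.21 local ~ z .075
print('hole local',inv(onz(S['side'],(301,345),.075)),'world',T(p,[[*inv(onz(S['side'],(301,345),.075))[:1],-.21,.075]]))
print('carr',inv(onz(S['scene'],(286,317),.134)),inv(onz(S['side'],(216.5,394),.134)))
print('lock',inv(onz(S['side'],(203,324),.138)))
# tray fit to top rim corners from masks
m=[trace(n,'tray')[0]['mask'] for n in S]
hull=lambda n:cv2.convexHull
def sil(n,q):
    P=T(q,[(a*.12,b*.062,z) for a in(-1,1) for b in(-1,1) for z in(0,.05)])
    h=cv2.convexHull(proj(S[n],P)[:,::-1].astype(np.float32)).round().astype(np.int32)
    M=np.zeros((480,640),np.uint8);cv2.fillConvexPoly(M,h,1);return M>0
from scipy.optimize import minimize
cost=lambda q:1-(sil('scene',q)&m[0]).sum()/(sil('scene',q)|m[0]).sum()
best=min((minimize(cost,[.47,.38,a],method='Nelder-Mead',options=dict(initial_simplex=[[.47,.38,a],[.49,.38,a],[.47,.4,a],[.47,.38,a+.08]])) for a in(-.1,0,.1)),key=lambda r:r.fun)
print('tray',best.x,best.fun)
# pin: axis
ms=[q for q in trace('side','pin_handle')][0]['mask'];ys,xs=np.nonzero(ms)
W=np.array([onz(S['side'],(y,x),.011)[:2] for y,x in zip(ys,xs)])
c,(w,h),a=cv2.minAreaRect(W.astype(np.float32)*1000);print('pin rect',c,w,h,a)
fr=snapshot('side')['frame'].astype(int);red=ms&(fr[...,0]>1.8*fr[...,1])
ys,xs=np.nonzero(red);W2=np.array([onz(S['side'],(y,x),.013)[:2] for y,x in zip(ys,xs)]);print('red',W2.mean(0),cv2.minAreaRect(W2.astype(np.float32)*1000),'tip guess',onz(S['side'],(440,416),.011))
ms=trace('scene','pin_handle')[0]['mask'];ys,xs=np.nonzero(ms);W3=np.array([onz(S['scene'],(y,x),.013)[:2] for y,x in zip(ys,xs)]);print('scene handle',W3.mean(0),cv2.minAreaRect(W3.astype(np.float32)*1000),onz(S['scene'],(275,160),.011))
E
```

```text
printer [0.5729 0.0064 0.1269]
[[-1.0264  0.2178]
 [12.98    1.2717]
 [ 1.4026 -1.248 ]
 [ 5.7605 -0.9685]
 [ 2.722  -0.8934]
 [-0.5321 -0.825 ]
 [ 4.5319 -0.7106]
 [ 2.1568 -0.9227]
 [-2.3194  1.6372]
 [-1.6516 -3.0957]
 [-1.014  -2.361 ]]
hole local [-0.0957 -0.207 ] world [[ 0.5046 -0.214   0.075 ]]
carr [ 0.061  -0.0289] [ 0.0635 -0.0234]
lock [-0.0697  0.0726]
tray [ 0.4695  0.3746 -0.0704] 0.01673450927182274
pin rect (497.848388671875, -443.3263244628906) 40.25783920288086 171.8966827392578 62.05972671508789
red [ 0.4693 -0.4278] ((464.3082580566406, -425.3397521972656), (32.78590774536133, 91.98451232910156), 64.50872802734375) tip guess [ 0.5753 -0.4777  0.011 ]
scene handle [0.3717 0.063 ] ((392.9784851074219, 67.77006530761719), (172.00711059570312, 28.028717041015625), 9.82409381866455) [ 0.575  -0.4745  0.011 ]
```

Request:
servo_tool:
  targets:
    - [-0.0067,-0.0268,-0.0026,0,0,-7.06,0.0854]
    - [-0.0067,-0.0268,-0.0026,0,0,-7.06,0.0854]
    - [-0.0067,-0.0268,-0.0026,0,0,-7.06,0.0854]
    - [-0.0067,-0.0268,-0.0026,0,0,-7.06,0.0854]
    - [-0.0067,-0.0268,-0.0026,0,0,-7.06,0.0854]
    - [-0.0067,-0.0268,-0.0026,0,0,-7.06,0.0854]
    - [-0.0067,-0.0268,-0.0026,0,0,-7.06,0.0854]
    - [-0.0067,-0.0268,-0.0026,0,0,-7.06,0.0854]
    - [-0.0067,-0.0268,-0.0026,0,0,-7.06,0.0854]
    - [-0.0067,-0.0268,-0.0026,0,0,-7.06,0.0854]
    - [-0.0067,-0.0268,-0.0026,0,0,-7.06,0.0854]
    - [-0.0067,-0.0268,-0.0026,0,0,-7.06,0.0854]
    - [-0.0067,-0.0268,-0.0026,0,0,-7.06,0.0854]
    - [-0.0067,-0.0268,-0.0026,0,0,-7.06,0.0854]
    - [-0.0067,-0.0268,-0.0026,0,0,-7.06,0.0854]
    - [-0.0067,-0.0268,-0.0026,0,0,-7.06,0.0854]
    - [0,0,0,0,0,0,0.0854]
    - [0,0,0,0,0,0,0.0854]

```text
time_s: 4.2
ee_pos: [0.4672, -0.43, 0.1892]
ee_rot: [[0.92, -0.391, -0.0], [-0.391, -0.92, 0.001], [-0.0, -0.0, -1.0]]
contact_force: [0.5, 0.2, 0.5]
opening: 0.0854
gripper_force: 0.0
```

```bash
python3 - <<'E'
from h import *
np.set_printoptions(precision=4,suppress=True)
st();s=snap('wrist','w1');print(ray(s,(240,320)))
for t in('pin_handle','pin_tip'):
  for q in trace('wrist',t)[:2]:
    ys,xs=np.nonzero(q['mask']);print(t,q['confidence'],q['point'],onz(s,q['point'],.011),len(ys),ys.min(),ys.max(),xs.min(),xs.max())
E
```

```text
t 4.2 p [ 0.4672 -0.43    0.1892] F [0.5 0.2 0.5] op 0.0854 gf 0.0
[[ 0.92  -0.391 -0.   ]
 [-0.391 -0.92   0.001]
 [-0.    -0.    -1.   ]] [-0.844  0.516  0.187  1.243  0.     2.7  ]
(array([ 0.5309, -0.4561,  0.3312]), array([-0.264 ,  0.1255, -0.9563]))
pin_handle 0.67 [198.3, 322.6] [ 0.477  -0.4314  0.011 ] 3172 61 263 309 336
pin_tip 0.8 [202.1, 327.8] [ 0.4721 -0.4343  0.011 ] 3062 63 263 309 336
```

View pics/w1.png

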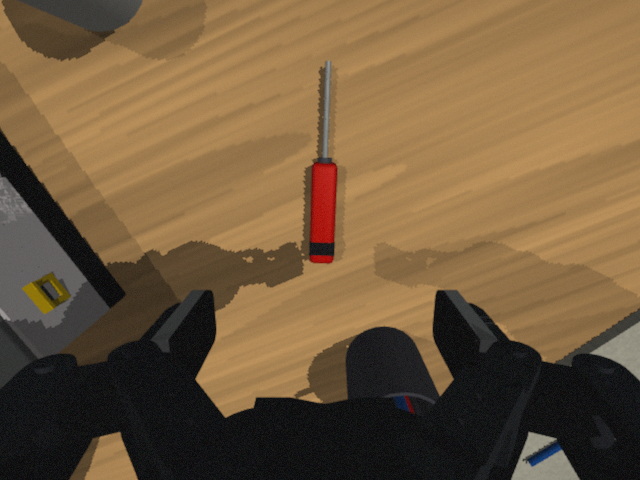

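The wrist view shows the pin undisturbed: handle from (158,324) to (263,321), tip at (61,328). The hole rim is at (293,46).

```bash
python3 - <<'E'
from h import *
np.set_printoptions(precision=4,suppress=True)
s=snap('wrist')
a=onz(s,(61,328),.011);b=onz(s,(263,321),.018);c=onz(s,(161,324.5),.018);print(a,b,c,'centre',(b+c)/2,'len',np.linalg.norm((b-c)[:2]),'ang',np.degrees(np.arctan2(*(c-b)[[1,0]])),np.degrees(np.arctan2(*(a-b)[[1,0]])))
w=(292,48)
sd=snap('side');print('hole',tri([(s,w),(sd,(301,345))]))
for n,S in(('wrist',s),('side',sd)):
  r=recognise(n,'hole');print([(q['point'],q['confidence']) for q in r])
  # yellow centroid
  f=S['frame'].astype(int);y=(f[...,0]>110)&(f[...,1]>90)&(f[...,2]<.35*f[...,0]);
  k=cv2.connectedComponentsWithStats(y.astype(np.uint8));
  print([(k[2][i],k[3][i]) for i in range(1,k[0]) if k[2][i][4]>15][:6])
E
```

```text
[ 0.5792 -0.4767  0.011 ] [ 0.4247 -0.4052  0.018 ] [ 0.5078 -0.4436  0.018 ] centre [ 0.4662 -0.4244  0.018 ] len 0.09159440972939592 ang -24.822773073758093 -24.84806647519278
hole [ 0.5037 -0.216   0.0788]
[([278.8, 35.5], 0.78)]
[(array([ 53, 279,  13,  16,  49], dtype=int32), array([ 59.4082, 286.7959])), (array([ 26, 282,  31,  31, 370], dtype=int32), array([ 41.1135, 296.7784]))]
[([263.2, 393.0], 0.57)]
[]
```

Request:
servo_tool:
  targets:
    - [-0.001,0.0045,-0.024,0,0,-1.8,0.0854]
    - [0,0,-0.024,0,0,0,0.0854]
    - [0,0,-0.024,0,0,0,0.0854]
    - [0,0,-0.024,0,0,0,0.0854]
    - [0,0,-0.024,0,0,0,0.0854]
    - [0,0,-0.024,0,0,0,0.0854]
    - [0,0,-0.024,0,0,0,0.0854]
    - [0,0,-0.015,0,0,0,0.0854]
    - [0,0,0,0,0,0,0.0854]
    - [0,0,0,0,0,0,0.015]
    - [0,0,0,0,0,0,0.015]
    - [0,0,0,0,0,0,0.015]
    - [0,0,0,0,0,0,0.015]
    - [0,0,0,0,0,0,0.015]
    - [0,0,0,0,0,0,0.015]
    - [0,0,0,0,0,0,0.015]
    - [0,0,0,0,0,0,0.015]
    - [0,0,0,0,0,0,0.015]
  force: 80

```text
time_s: 6.05
ee_pos: [0.4676, -0.4252, 0.0083]
ee_rot: [[0.908, -0.419, 0.002], [-0.419, -0.908, -0.002], [0.002, 0.001, -1.0]]
contact_force: [-0.3, 0.1, 6.3]
opening: 0.02
gripper_force: 81.0
```

Request:
servo_tool:
  targets:
    - [0,0,0.03,0,0,0,0.015]
    - [0,0,0.035,0,0,0,0.015]
    - [0,0,0.035,0,0,7.15,0.015]
    - [0.003,0.003,0.03,0,0,7.15,0.015]
    - [0.004,0.004,0.02,0,0,7.15,0.015]
    - [0.004,0.004,0,0,0,7.15,0.015]
    - [0.004,0.004,0,0,0,7.15,0.015]
    - [0.004,0.004,0,0,0,7.15,0.015]
    - [0.004,0.004,0,0,0,7.15,0.015]
    - [0.004,0.004,0,0,0,7.15,0.015]
    - [0.004,0.004,0,0,0,7.15,0.015]
    - [0.004,0.004,0,0,0,7.15,0.015]
    - [0.004,0.004,0,0,0,7.15,0.015]
    - [0.004,0.004,0,0,0,7.15,0.015]
    - [0.004,0.004,0,0,0,7.15,0.015]
    - [0.004,0.004,0,0,0,7.15,0.015]
    - [0.004,0.004,0,0,0,7.15,0.015]
    - [0.003,0.005,0,0,0,7.15,0.015]
    - [0,0,0,0,0,7.15,0.015]
    - [0,0,0,0,0,0,0.015]

```text
time_s: 7.72
ee_pos: [0.5249, -0.3639, 0.1567]
ee_rot: [[-0.121, 0.993, -0.0], [0.993, 0.121, 0.0], [0.0, -0.0, -1.0]]
contact_force: [-0.2, -0.3, -0.8]
opening: 0.0198
gripper_force: 83.3
```

Request:
servo_tool:
  targets:
    - [0,0,-0.02,0,0,0,0.015]
    - [0,0,-0.02,0,0,0,0.015]
    - [0,0,0,0,0,0,0.015]
    - [0,0,0,0,0,0,0.015]

```text
time_s: 8.05
ee_pos: [0.5236, -0.3635, 0.1156]
ee_rot: [[-0.116, 0.993, -0.003], [0.993, 0.116, 0.002], [0.003, -0.002, -1.0]]
contact_force: [0.1, -0.1, 0.8]
opening: 0.0198
gripper_force: 83.4
```

```bash
python3 - <<'E'
from h import *
np.set_printoptions(precision=4,suppress=True)
st();s=snap('wrist','w2');d=snap('side','s2');c=snap('scene','c2')
a=cv2.imread('pics/w2.png');b=cv2.imread('pics/s2.png')[230:400,260:500];e=cv2.imread('pics/c2.png')[220:350,150:290]
o=np.zeros((600,800,3),np.uint8);o[:330,:440]=cv2.resize(a,(440,330));o[:255,440:800]=cv2.resize(b,(360,255));o[330:590,:280]=cv2.resize(e,(280,260))
w=cv2.resize(a[0:120,240:440],(500,270));o[330:600,300:800]=w[:270]
cv2.imwrite('pics/m2.png',o)
E
```

```text
t 8.05 p [ 0.5236 -0.3635  0.1156] F [ 0.1 -0.1  0.8] op 0.0198 gf 83.4293532371521
[[-0.116  0.993 -0.003]
 [ 0.993  0.116  0.002]
 [ 0.003 -0.002 -1.   ]] [-0.706  0.558  0.064  1.081  0.     0.748]
```

View pics/m2.png

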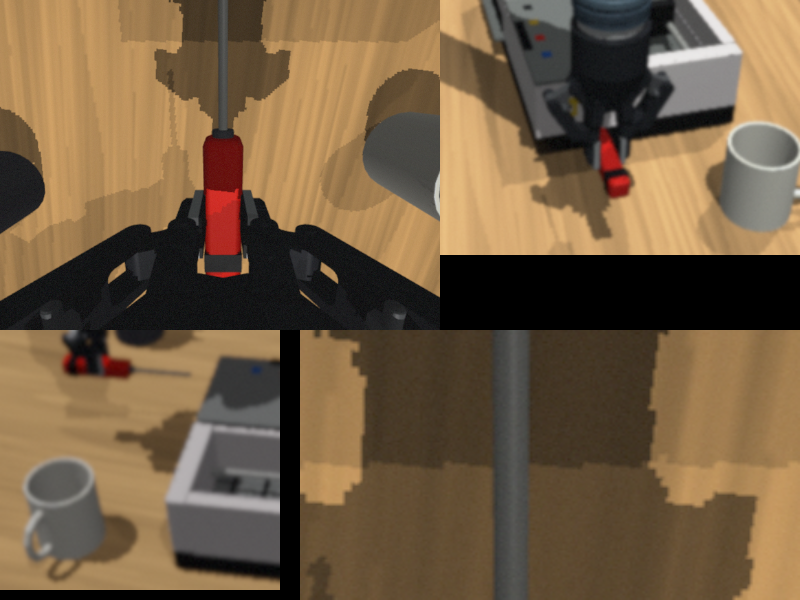

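The pin is gripped squarely, rod straight ahead at col ≈324 in the wrist view; the hole is hidden from here.

```bash
python3 - <<'E'
from h import *
np.set_printoptions(precision=4,suppress=True)
s=snap('wrist');d=snap('side');e=sense()
A=onz(s,(5,324.4),.1186);B=onz(s,(110,324.4),.1186);print(A,B,'rod ang',np.degrees(np.arctan2(*(A-B)[[1,0]])),'tool x ang',np.degrees(np.arctan2(e['ee_rot'][1][0],e['ee_rot'][0][0])))
print('hole proj wrist',proj(s,[.504,-.215,.075]),s['intrinsics'])
print('side hole',onz(d,(302.5,345),.075),onz(d,(301,345),.075))
f=s['frame'].astype(int)
for r in(5,40,80,110):
  row=f[r,290:360].sum(1); print(r,row[15:55])
c=snap('scene');print('scene tip pix pred',proj(c,np.array(e['ee_pos'])+.125*np.array([-.116,.993,0])+[0,0,.003]))
E
```

```text
[ 0.5134 -0.2555  0.1186] [ 0.5174 -0.2894  0.1186] rod ang 96.75516735164443 tool x ang 96.75121804969034
hole proj wrist [[-71.5908 313.2966]] [[366.725    0.     323.99  ]
 [  0.     366.725  232.0092]
 [  0.       0.       1.    ]]
side hole [ 0.5036 -0.2155  0.075 ] [ 0.5042 -0.2111  0.075 ]
5 [164 174 163 167 162 164 167 173 167 168 167 167 169 178 197 198 207 209
 227 251 265 243 229 231 230 220 186 147 148 152 155 160 161 162 149 159
 163 157 149 161]
40 [166 167 160 167 162 164 180 175 176 188 173 179 167 195 198 204 209 224
 222 253 260 259 233 232 228 215 192 156 156 154 155 157 139 164 156 157
 159 162 169 166]
80 [226 232 241 242 240 231 247 231 241 244 223 225 190 169 191 195 214 213
 233 247 249 257 231 244 230 211 223 219 220 208 225 218 211 208 213 213
 208 208 217 222]
110 [238 230 245 237 238 243 238 232 234 225 216 213 197 174 191 205 214 210
 235 238 250 248 250 237 233 215 210 218 215 207 212 225 220 223 215 219
 228 215 225 210]
scene tip pix pred [[242.0593 245.0771]]
```

Request:
servo_tool:
  targets:
    - [-0.003,0,-0.02,0,0,0,0.015]
    - [0,0,-0.02,0,0,0,0.015]
    - [0,0,-0.0035,0,0,0,0.015]
    - [0,0,0,0,0,0,0.015]
    - [0,0,0,0,0,0,0.015]

```text
time_s: 8.77
ee_pos: [0.5221, -0.3644, 0.0739]
ee_rot: [[-0.118, 0.993, 0.0], [0.993, 0.118, -0.0], [-0.0, 0.0, -1.0]]
contact_force: [0.8, 0.2, -0.4]
opening: 0.0194
gripper_force: 83.5
```

```bash
python3 - <<'E'
from h import *
np.set_printoptions(precision=4,suppress=True)
e=st();d=snap('side','s3');c=snap('scene','c3');w=snap('wrist','w3')
a=cv2.imread('pics/w3.png')[0:240,160:480];b=cv2.imread('pics/s3.png')[260:360,290:430];q=cv2.imread('pics/c3.png')[215:335,180:300]
o=np.zeros((600,800,3),np.uint8);o[:300,:400]=cv2.resize(a,(400,300));o[:286,400:800]=cv2.resize(b,(400,286));o[300:600,:300]=cv2.resize(q,(300,300))
cv2.imwrite('pics/m3.png',o)
tip=np.array(e['ee_pos'])+.125*np.array([-.116,.993,0])+[0,0,.003]
print(tip,proj(c,tip),proj(d,tip),proj(c,[.504,-.215,.075]))
E
```

```text
t 8.7667 p [ 0.5221 -0.3644  0.0739] F [ 0.8  0.2 -0.4] op 0.0194 gf 83.45075726509094
[[-0.118  0.993  0.   ]
 [ 0.993  0.118 -0.   ]
 [-0.     0.    -1.   ]] [-0.709  0.583 -0.007  0.981  0.     0.743]
[ 0.5076 -0.2403  0.0769] [[254.3776 247.4412]] [[309.9162 348.9794]] [[255.6019 257.0109]]
```

View pics/m3.png

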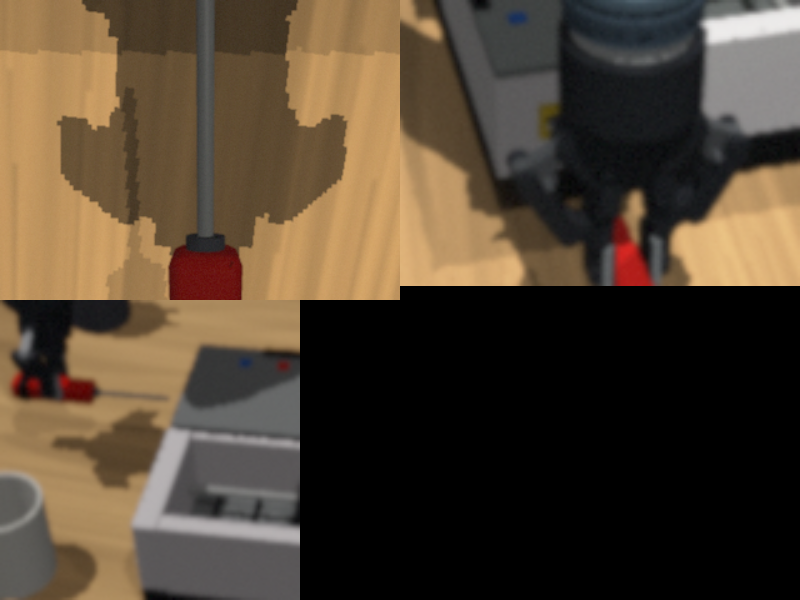

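Request:
servo_tool:
  targets:
    - [-0.0005,0,-0.0015,0,0,0,0.015]
    - [-0.001,0.008,0,0,0,0,0.015]
    - [-0.001,0.008,0,0,0,0,0.015]
    - [-0.001,0.008,0,0,0,0,0.015]
    - [-0.0006,0.005,0,0,0,0,0.015]
    - [0,0,0,0,0,0,0.015]

```text
time_s: 9.42
ee_pos: [0.5174, -0.3334, 0.0717]
ee_rot: [[-0.12, 0.993, -0.001], [0.993, 0.12, 0.001], [0.001, -0.0, -1.0]]
contact_force: [0.3, -0.2, -0.7]
opening: 0.0199
gripper_force: 83.4
```

Request:
servo_tool:
  targets:
    - [-0.0005,0.004,0,0,0,0,0.015]
    - [-0.0005,0.004,0,0,0,0,0.015]
    - [-0.0003,0.003,0,0,0,0,0.015]
    - [0,0,0,0,0,0,0.015]

```text
time_s: 9.75
ee_pos: [0.5167, -0.3247, 0.0721]
ee_rot: [[-0.118, 0.993, 0.001], [0.993, 0.118, -0.002], [-0.002, 0.0, -1.0]]
contact_force: [-0.1, -1.6, -0.5]
opening: 0.0195
gripper_force: 83.5
```

```bash
python3 - <<'E'
from h import *
st();snap('scene','c4')
for n in('scene','side'):
  if n=='side':snap(n)
  print([(q['point'],round(q['confidence'],2)) for q in recognise(n,'cover_edge')])
E
```

```text
t 9.75 p [ 0.5167 -0.3247  0.0721] F [-0.1 -1.6 -0.5] op 0.0195 gf 83.4819495677948
[[-0.118  0.993  0.001]
 [ 0.993  0.118 -0.002]
 [-0.002  0.    -1.   ]] [-0.665  0.534 -0.096  0.939 -0.001  0.788]
[([250.9, 293.0], 0.74)]
[([251.0, 323.8], 0.83)]
```

Request:
servo_tool:
  targets:
    - [-0.0002,0.002,0,0,0,0,0.015]
    - [-0.0002,0.002,0,0,0,0,0.015]
    - [0,0,0,0,0,0,0.015]

```text
time_s: 10.2
ee_pos: [0.5162, -0.3207, 0.0719]
ee_rot: [[-0.118, 0.993, 0.0], [0.993, 0.118, -0.001], [-0.001, 0.0, -1.0]]
contact_force: [-0.0, -3.8, -0.3]
opening: 0.0195
gripper_force: 83.5
```

Request:
servo_tool:
  targets:
    - [-0.0002,0.002,0,0,0,0,0.015]
    - [0,0,0,0,0,0,0.015]
    - [0,0,0,0,0,0,0.015]

```text
time_s: 10.45
ee_pos: [0.516, -0.3186, 0.0719]
ee_rot: [[-0.118, 0.993, 0.0], [0.993, 0.118, -0.001], [-0.001, 0.0, -1.0]]
contact_force: [0.6, -4.2, 0.1]
opening: 0.0199
gripper_force: 83.5
```

```bash
python3 - <<'E'
from h import *
for n in('scene','side'):
  snap(n,n[0]+'5');q=trace(n,'ink_cover')
  for k in q:ys,xs=np.nonzero(k['mask']);print(n,k['point'],round(k['confidence'],2),len(ys),ys.min(),ys.max(),xs.min(),xs.max())
E
```

```text
side [205.4, 329.7] 0.6 245 190 276 321 391
side [345.2, 477.6] 0.37 3579 311 384 446 518
```

View pics/s5.png

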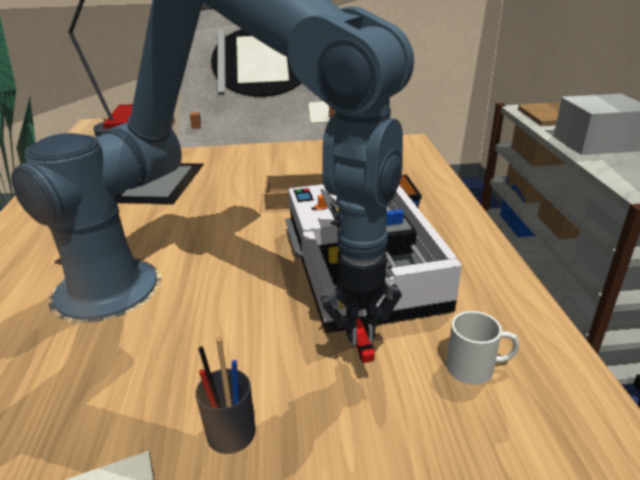

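The side view shows the cover has sprung up behind the arm, and a yellow fin at (255,333) is now exposed.

Request:
servo_tool:
  targets:
    - [0.0012,-0.01,0,0,0,0,0.015]
    - [0.0012,-0.01,0,0,0,0,0.015]
    - [0.0012,-0.01,0,0,0,0,0.015]
    - [0.0012,-0.01,0,0,0,0,0.015]
    - [0.0012,-0.01,0,0,0,0,0.015]
    - [0.0012,-0.01,0,0,0,0,0.015]
    - [0.0012,-0.01,-0.01,0,0,0,0.015]
    - [0.0012,-0.01,-0.01,0,0,0,0.015]
    - [0.0012,-0.01,-0.01,0,0,0,0.015]
    - [0,-0.01,-0.01,0,0,0,0.015]
    - [0,0,-0.01,0,0,0,0.015]
    - [0,0,-0.008,0,0,0,0.015]
    - [0,0,-0.004,0,0,0,0.015]
    - [0,0,0,0,0,0,0.015]
    - [0,0,0,0,0,0,0.015]

```text
time_s: 11.9
ee_pos: [0.5265, -0.4175, 0.0094]
ee_rot: [[-0.119, 0.993, -0.0], [0.993, 0.119, 0.001], [0.001, -0.0, -1.0]]
contact_force: [0.8, -0.7, -0.8]
opening: 0.0197
gripper_force: 83.5
```

Request:
servo_tool:
  targets:
    - [0,0,-0.001,0,0,0,0.015]
    - [0,0,0,0,0,0,0.03]
    - [0,0,0,0,0,0,0.05]
    - [0,0,0,0,0,0,0.07]
    - [0,0,0,0,0,0,0.07]
    - [0,0,0.03,0,0,0,0.07]
    - [0,0,0.04,0,0,0,0.07]
    - [0,0,0.04,0,0,0,0.07]
    - [0,0,0.04,0,0,0,0.07]
    - [0,0,0.04,0,0,0,0.07]
    - [0,0,0.04,0,0,0,0.07]
    - [0,0,0.03,0,0,0,0.07]

```text
time_s: 12.9
ee_pos: [0.527, -0.4186, 0.2732]
ee_rot: [[-0.118, 0.993, 0.003], [0.993, 0.118, -0.003], [-0.003, 0.003, -1.0]]
contact_force: [0.9, -0.5, 0.1]
opening: 0.0703
gripper_force: 0.0
```

Request:
servo_tool:
  targets:
    - [-0.002,0.024,0,0,0,6.93,0.035]
    - [-0.002,0.024,0,0,0,6.93,0.035]
    - [-0.002,0.024,0,0,0,6.93,0.035]
    - [-0.002,0.024,0,0,0,6.93,0.035]
    - [-0.002,0.024,0,0,0,6.93,0.035]
    - [-0.002,0.024,0,0,0,6.93,0.035]
    - [-0.002,0.024,0,0,0,6.93,0.035]
    - [-0.002,0.024,0,0,0,6.93,0.035]
    - [-0.002,0.024,0,0,0,6.93,0.035]
    - [-0.002,0.024,0,0,0,6.93,0.035]
    - [-0.002,0.024,0,0,0,6.93,0.035]
    - [-0.002,0.024,0,0,0,6.93,0.035]
    - [-0.002,0.024,0,0,0,6.93,0.035]
    - [0,0,0,0,0,0,0.035]
    - [0,0,0,0,0,0,0.035]

```text
time_s: 14.15
ee_pos: [0.5006, -0.1054, 0.2691]
ee_rot: [[-0.993, -0.121, 0.0], [-0.121, 0.993, -0.0], [-0.0, -0.0, -1.0]]
contact_force: [-0.1, -1.0, -0.1]
opening: 0.035
gripper_force: 0.0
```

```bash
python3 - <<'E'
from h import *
np.set_printoptions(precision=4,suppress=True)
st();s=snap('wrist','w6');print(ray(s,(240,320)))
for t in('cart_blue_mid','cart_red_mid','cart_yellow_mid','cart_grey_mid'):
  print(t,[(q['point'],round(q['confidence'],2),onz(s,q['point'],.1)) for q in recognise('wrist',t)[:2]])
E
```

```text
t 14.15 p [ 0.5006 -0.1054  0.2691] F [-0.1 -1.  -0.1] op 0.035 gf 0.0
[[-0.993 -0.121  0.   ]
 [-0.121  0.993 -0.   ]
 [-0.    -0.    -1.   ]] [-0.331  0.239 -0.014  1.317 -0.    -0.453]
(array([ 0.4332, -0.1129,  0.4112]), array([ 0.2908,  0.025 , -0.9565]))
cart_blue_mid [([216.7, 265.4], 0.63, array([ 0.5125, -0.1545,  0.1   ]))]
cart_red_mid []
cart_yellow_mid [([213.8, 347.4], 0.7, array([ 0.5013, -0.0839,  0.1   ]))]
cart_grey_mid []
```

View pics/w6.png

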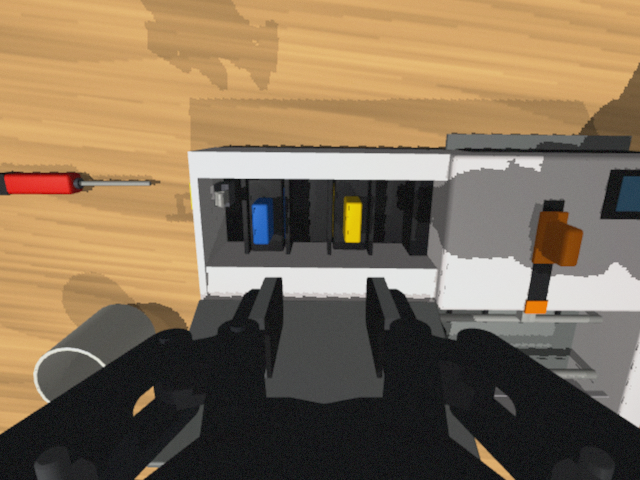

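The wrist view shows only two cartridges: blue fin top at about (220,262) and yellow at about (220,353). The lock grip is at (240,560) and the pin lies on the desk at the left.

```bash
python3 - <<'E'
from h import *
np.set_printoptions(precision=4,suppress=True)
s=snap('wrist');f=s['frame'].astype(int)
R,G,B=[f[150:270,230:400,i] for i in range(3)]
for n,m in(('blue',(B>1.5*R)&(B>1.3*G)),('yel',(R>2*B)&(G>1.5*B))):
  hi=m&(f[150:270,230:400].sum(2)>(.75*np.percentile(f[150:270,230:400].sum(2)[m],90)))
  for k in(m,hi):
    ys,xs=np.nonzero(k);r,c=np.median(ys)+150,np.median(xs)+230;print(n,k.sum(),r,c,xs.min()+230,xs.max()+230,ys.min()+150,ys.max()+150,onz(s,((ys.min()+ys.max())/2+150,c),.109))
E
```

```text
blue 1125 220.0 266.0 230 384 185 248 [ 0.5098 -0.1545  0.109 ]
blue 544 224.0 262.0 254 269 205 243 [ 0.5168 -0.1574  0.109 ]
yel 963 218.0 353.0 242 364 185 243 [ 0.499  -0.0818  0.109 ]
yel 578 222.0 355.0 347 363 203 241 [ 0.5057 -0.0792  0.109 ]
```

Request:
servo_tool:
  targets:
    - [0.002,0.0125,-0.02,0,0,0,0.04]
    - [0.002,0.0125,-0.03,0,0,0,0.04]
    - [0,0,-0.03,0,0,0,0.04]
    - [0,0,-0.03,0,0,0,0.04]
    - [0,0,-0.03,0,0,0,0.04]
    - [0,0,-0.02,0,0,0,0.04]
    - [0,0,-0.015,0,0,0,0.04]
    - [0,0,-0.01,0,0,0,0.04]
    - [0,0,-0.002,0,0,0,0.04]
    - [0,0,0,0,0,0,0.04]

```text
time_s: 15.28
ee_pos: [0.5044, -0.0816, 0.0814]
ee_rot: [[-0.993, -0.119, -0.001], [-0.119, 0.993, 0.0], [0.001, 0.0, -1.0]]
contact_force: [0.3, 0.9, -0.3]
opening: 0.0398
gripper_force: 0.0
```

Request:
servo_tool:
  targets:
    - [0,0,0,0,0,0,0.006]
    - [0,0,0,0,0,0,0.006]
    - [0,0,0,0,0,0,0.006]
    - [0,0,0,0,0,0,0.006]
    - [0,0,0,0,0,0,0.006]

```text
time_s: 15.7
ee_pos: [0.5058, -0.0815, 0.0829]
ee_rot: [[-0.993, -0.12, 0.003], [-0.12, 0.993, -0.001], [-0.003, -0.001, -1.0]]
contact_force: [0.7, -0.4, 4.6]
opening: 0.0128
gripper_force: 79.8
```

Request:
servo_tool:
  targets:
    - [0,0,0.02,0,0,0,0.006]
    - [0,0,0.03,0,0,0,0.006]
    - [0,0,0.03,0,0,0,0.006]
    - [0,0,0.035,0,0,0,0.006]
    - [0,0,0.035,0,0,0,0.006]
    - [-0.006,0.0307,0,0,0,-0.72,0.006]
    - [-0.006,0.0307,0,0,0,-0.72,0.006]
    - [-0.006,0.0307,0,0,0,-0.72,0.006]
    - [-0.006,0.0307,0,0,0,-0.72,0.006]
    - [-0.006,0.0307,0,0,0,-0.72,0.006]
    - [-0.006,0.0307,0,0,0,-0.72,0.006]
    - [-0.006,0.0307,0,0,0,-0.72,0.006]
    - [-0.006,0.0307,0,0,0,-0.72,0.006]
    - [-0.006,0.0307,0,0,0,-0.72,0.006]
    - [-0.006,0.0307,0,0,0,-0.72,0.006]
    - [-0.006,0.0307,0,0,0,-0.72,0.006]
    - [-0.006,0.0307,0,0,0,-0.72,0.006]
    - [-0.006,0.0307,0,0,0,-0.72,0.006]
    - [-0.006,0.0307,0,0,0,-0.72,0.006]
    - [-0.006,0.0307,0,0,0,-0.72,0.006]
  force: 100

```text
time_s: 17.37
ee_pos: [0.4138, 0.3805, 0.2315]
ee_rot: [[-0.998, 0.069, -0.0], [0.069, 0.998, -0.001], [0.0, -0.001, -1.0]]
contact_force: [0.4, -0.6, -0.5]
opening: 0.0124
gripper_force: 98.2
```

```bash
python3 - <<'E'
from h import *
np.set_printoptions(precision=4,suppress=True)
st();s=snap('wrist','w7')
P=[[.4695+.12*a*np.cos(-.07)-b*.062*np.sin(-.07),.3746+.12*a*np.sin(-.07)+b*.062*np.cos(-.07),.05] for a in(-1,1) for b in(-1,1)]
im=cv2.imread('pics/w7.png')
for r,c in proj(s,P): 
  if 0<r<480 and 0<c<640: cv2.circle(im,(int(c),int(r)),4,(0,0,255),-1)
cv2.imwrite('pics/w7b.png',im)
E
```

```text
t 17.3667 p [0.4138 0.3805 0.2315] F [ 0.4 -0.6 -0.5] op 0.0124 gf 98.16148638725281
[[-0.998  0.069 -0.   ]
 [ 0.069  0.998 -0.001]
 [ 0.    -0.001 -1.   ]] [ 0.631  0.351  0.043  1.264 -0.     0.7  ]
```

View pics/w7b.png

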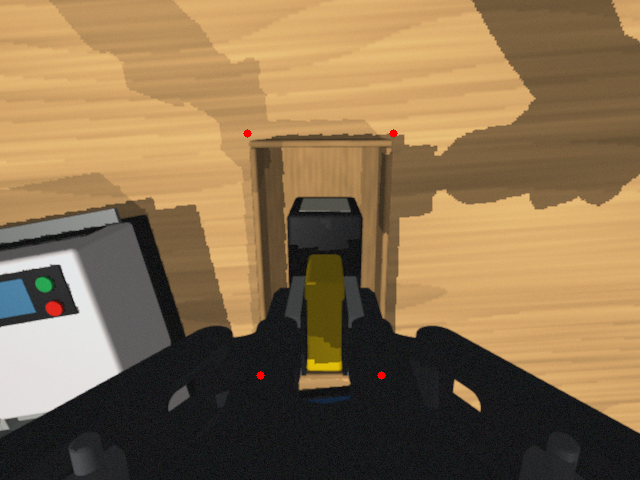

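The cartridge is held straight and centred over the tray, whose front edge is at row 140, cols 250–393.

Request:
servo_tool:
  targets:
    - [0,0,-0.03,0,0,0,0.006]
    - [0,0,-0.035,0,0,0,0.006]
    - [0,0,-0.035,0,0,0,0.006]
    - [0,0,-0.03,0,0,0,0.006]
    - [0,0,-0.025,0,0,0,0.006]
    - [0,0,-0.012,0,0,0,0.006]
    - [0,0,-0.007,0,0,0,0.006]
    - [0,0,-0.003,0,0,0,0.006]
    - [0,0,0,0,0,0,0.006]

```text
time_s: 18.17
ee_pos: [0.414, 0.3787, 0.0549]
ee_rot: [[-0.998, 0.068, -0.001], [0.068, 0.998, -0.001], [0.001, -0.001, -1.0]]
contact_force: [0.6, 0.6, -0.0]
opening: 0.0121
gripper_force: 98.2
```

Request:
servo_tool:
  targets:
    - [0,0,-0.001,0,0,0,0.02]
    - [0,0,0,0,0,0,0.04]
    - [0,0,0,0,0,0,0.04]
    - [0,0,0.03,0,0,0,0.04]
    - [0,0,0.04,0,0,0,0.04]
    - [0,0,0.04,0,0,0,0.04]
    - [0,0,0.04,0,0,0,0.04]

```text
time_s: 18.75
ee_pos: [0.4145, 0.379, 0.2058]
ee_rot: [[-0.998, 0.068, 0.0], [0.068, 0.998, 0.0], [-0.0, 0.0, -1.0]]
contact_force: [0.9, -0.1, -0.5]
opening: 0.0403
gripper_force: 0.0
```

Request:
servo_tool:
  targets:
    - [0.00625,-0.0335,0,0,0,0.675,0.04]
    - [0.00625,-0.0335,0,0,0,0.675,0.04]
    - [0.00625,-0.0335,0,0,0,0.675,0.04]
    - [0.00625,-0.0335,0,0,0,0.675,0.04]
    - [0.00625,-0.0335,0,0,0,0.675,0.04]
    - [0.00625,-0.0335,0,0,0,0.675,0.04]
    - [0.00625,-0.0335,0,0,0,0.675,0.04]
    - [0.00625,-0.0335,0,0,0,0.675,0.04]
    - [0.00625,-0.0335,0,0,0,0.675,0.04]
    - [0.00625,-0.0335,0,0,0,0.675,0.04]
    - [0.00625,-0.0335,0,0,0,0.675,0.04]
    - [0.00625,-0.0335,0,0,0,0.675,0.04]
    - [0.00625,-0.0335,0,0,0,0.675,0.04]
    - [0.00625,-0.0335,0,0,0,0.675,0.04]
    - [0.00625,-0.0335,0,0,0,0.675,0.04]
    - [0.00625,-0.0335,0,0,0,0.675,0.04]
    - [0,0,0,0,0,0,0.04]
    - [0,0,0,0,0,0,0.04]

```text
time_s: 20.25
ee_pos: [0.5151, -0.1586, 0.204]
ee_rot: [[-0.993, -0.117, 0.001], [-0.117, 0.993, -0.0], [-0.001, -0.0, -1.0]]
contact_force: [0.2, 0.5, -0.2]
opening: 0.0402
gripper_force: 0.0
```

```bash
python3 - <<'E'
from h import *
np.set_printoptions(precision=4,suppress=True)
s=snap('wrist','w8')
for t in('cart_blue_mid','cart_red_mid','cart_yellow_mid','cart_grey_mid'):
  print(t,[(q['point'],round(q['confidence'],2),onz(s,q['point'],.1)) for q in recognise('wrist',t)[:2]])
f=s['frame'].astype(int);R,G,B=[f[...,i] for i in range(3)]
m=(B>1.5*R)&(B>1.3*G)&(B>60)
k=cv2.connectedComponentsWithStats(m.astype(np.uint8))
for i in range(1,k[0]):
  if k[2][i][4]>80: print(k[2][i],k[3][i],onz(s,k[3][i][::-1],.1))
E
```

```text
cart_blue_mid [([223.3, 322.6], 0.89, array([ 0.5104, -0.1592,  0.1   ]))]
cart_red_mid [([354.7, 111.9], 0.48, array([ 0.6329, -0.3081,  0.1   ])), ([185.2, 55.8], 0.21, array([ 0.505 , -0.3405,  0.1   ]))]
cart_yellow_mid []
cart_grey_mid []
[ 313  203   22   59 1251] [323.482 232.215] [ 0.5167 -0.1579  0.1   ]
```

Aligned with blue; descend and grasp.

Request:
servo_tool:
  targets:
    - [0,0,-0.03,0,0,0,0.04]
    - [0,0,-0.03,0,0,0,0.04]
    - [0,0,-0.03,0,0,0,0.04]
    - [0,0,-0.02,0,0,0,0.04]
    - [0,0,-0.01,0,0,0,0.04]
    - [0,0,-0.001,0,0,0,0.04]
    - [0,0,0,0,0,0,0.04]
    - [0,0,0,0,0,0,0.006]
    - [0,0,0,0,0,0,0.006]
    - [0,0,0,0,0,0,0.006]
    - [0,0,0,0,0,0,0.006]
    - [0,0,0,0,0,0,0.006]

```text
time_s: 21.5
ee_pos: [0.5162, -0.1575, 0.0846]
ee_rot: [[-0.993, -0.12, 0.004], [-0.12, 0.993, -0.001], [-0.003, -0.002, -1.0]]
contact_force: [-0.9, -0.4, 6.3]
opening: 0.0122
gripper_force: 98.4
```

Request:
servo_tool:
  targets:
    - [0,0,0.025,0,0,0,0.006]
    - [0,0,0.03,0,0,0,0.006]
    - [0,0,0.03,0,0,0,0.006]
    - [0,0,0.03,0,0,0,0.006]
    - [0,0,0.03,0,0,0,0.006]
    - [-0.001,0.033,0,0,0,-0.675,0.006]
    - [-0.001,0.033,0,0,0,-0.675,0.006]
    - [-0.001,0.033,0,0,0,-0.675,0.006]
    - [-0.001,0.033,0,0,0,-0.675,0.006]
    - [0,0.033,0,0,0,-0.675,0.006]
    - [0,0.033,0,0,0,-0.675,0.006]
    - [0,0.033,0,0,0,-0.675,0.006]
    - [0,0.033,0,0,0,-0.675,0.006]
    - [0.002,0.033,0,0,0,-0.675,0.006]
    - [0.002,0.033,0,0,0,-0.675,0.006]
    - [0.002,0.033,0,0,0,-0.675,0.006]
    - [0.002,0.033,0,0,0,-0.675,0.006]
    - [0.002,0.033,0,0,0,-0.675,0.006]
    - [0.002,0.033,0,0,0,-0.675,0.006]
    - [0.002,0.033,0,0,0,-0.675,0.006]

```text
time_s: 23.17
ee_pos: [0.5244, 0.3398, 0.2279]
ee_rot: [[-0.998, 0.057, 0.0], [0.057, 0.998, 0.0], [-0.0, 0.0, -1.0]]
contact_force: [1.1, 0.0, -0.0]
opening: 0.0122
gripper_force: 98.6
```

Request:
servo_tool:
  targets:
    - [0.002,0.033,0,0,0,-0.675,0.006]
    - [0,0,0,0,0,0,0.006]
    - [0,0,0,0,0,0,0.006]

```text
time_s: 23.42
ee_pos: [0.5262, 0.3727, 0.2271]
ee_rot: [[-0.998, 0.066, -0.0], [0.066, 0.998, -0.0], [0.0, -0.0, -1.0]]
contact_force: [-0.5, -0.7, 0.5]
opening: 0.0116
gripper_force: 98.7
```

```bash
python3 - <<'E'
from h import *
st();s=snap('wrist','w9');c=snap('scene','c9')
a=cv2.imread('pics/w9.png');b=cv2.imread('pics/c9.png')[200:400,220:540]
o=np.zeros((600,800,3),np.uint8);o[:300,:400]=cv2.resize(a,(400,300));o[:400,400:800]=cv2.resize(b,None,fx=2,fy=2)[:400,240:640];o[300:600,:400]=cv2.resize(b[:150,:200],(400,300))
cv2.imwrite('pics/m9.png',o)
E
```

```text
t 23.4167 p [0.5262 0.3727 0.2271] F [-0.5 -0.7  0.5] op 0.0116 gf 98.72233271598816
[[-0.998  0.066 -0.   ]
 [ 0.066  0.998 -0.   ]
 [ 0.    -0.    -1.   ]] [ 0.518  0.53   0.309  1.35  -0.     0.584]
```

View pics/m9.png

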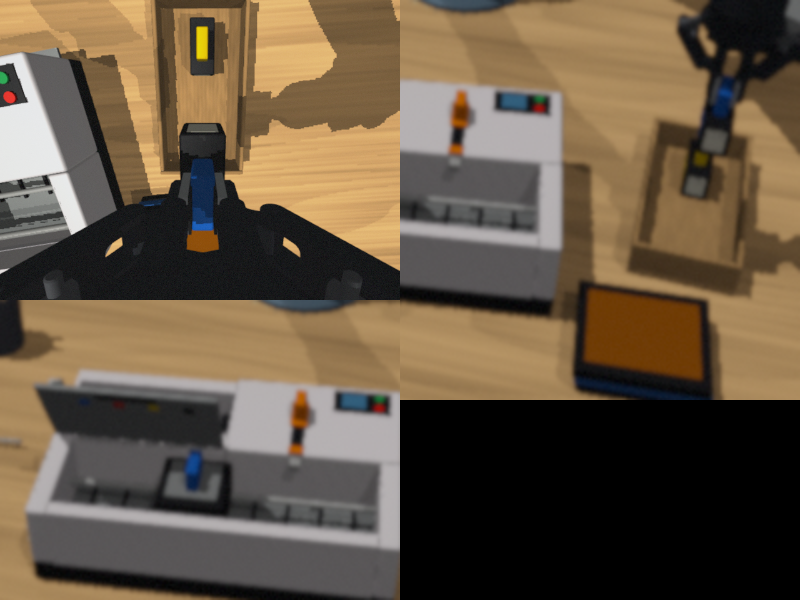

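Yellow stands well inside the tray, and blue is held above its free rear half. The cover is open and upright at (100..240, 390..440) in the inset.

Request:
servo_tool:
  targets:
    - [0,0,-0.03,0,0,0,0.006]
    - [0,0,-0.035,0,0,0,0.006]
    - [0,0,-0.035,0,0,0,0.006]
    - [0,0,-0.03,0,0,0,0.006]
    - [0,0,-0.02,0,0,0,0.006]
    - [0,0,-0.012,0,0,0,0.006]
    - [0,0,-0.006,0,0,0,0.006]
    - [0,0,-0.003,0,0,0,0.006]
    - [0,0,0,0,0,0,0.006]

```text
time_s: 24.27
ee_pos: [0.5269, 0.3704, 0.057]
ee_rot: [[-0.998, 0.07, 0.0], [0.07, 0.998, 0.0], [-0.0, 0.0, -1.0]]
contact_force: [-0.5, 0.0, -0.3]
opening: 0.0121
gripper_force: 98.7
```

Request:
servo_tool:
  targets:
    - [0,0,-0.001,0,0,0,0.02]
    - [0,0,0,0,0,0,0.04]
    - [0,0,0,0,0,0,0.04]
    - [0,0,0.03,0,0,0,0.04]
    - [0,0,0.04,0,0,0,0.04]
    - [0,0,0.04,0,0,0,0.04]
    - [0,0,0.04,0,0,0,0.02]
    - [-0.002,0,0.04,0,0,0,0.0]

```text
time_s: 24.93
ee_pos: [0.5247, 0.3712, 0.2486]
ee_rot: [[-0.998, 0.068, 0.002], [0.068, 0.998, 0.001], [-0.002, 0.001, -1.0]]
contact_force: [1.1, 0.1, -0.6]
opening: 0.0168
gripper_force: 0.0
```

```bash
python3 - <<'E'
from h import *
np.set_printoptions(precision=4,suppress=True)
st();S={n:snap(n,n+'10') for n in('scene','side','wrist')}
a=cv2.imread('pics/wrist10.png');b=cv2.imread('pics/side10.png')[150:350,250:490];c=cv2.imread('pics/scene10.png')[225:325,225:385]
o=np.zeros((600,800,3),np.uint8);o[:240,:320]=cv2.resize(a,(320,240));o[:400,320:800]=cv2.resize(b,None,fx=2,fy=2,interpolation=cv2.INTER_CUBIC);o[400:600,480:800]=cv2.resize(c,None,fx=2,fy=2)
cv2.imwrite('pics/m10.png',o)
for n in('scene','side'):
  for t in('cover_edge','cover_hinge'):print(n,t,[(q['point'],round(q['confidence'],2)) for q in recognise(n,t)])
E
```

```text
t 24.9333 p [0.5247 0.3712 0.2486] F [ 1.1  0.1 -0.6] op 0.0168 gf 0.0
[[-0.998  0.068  0.002]
 [ 0.068  0.998  0.001]
 [-0.002  0.001 -1.   ]] [0.517 0.523 0.351 1.398 0.    0.586]
scene cover_edge [([259.3, 285.5], 0.59)]
scene cover_hinge [([293.9, 329.5], 0.6), ([257.7, 283.5], 0.18)]
side cover_edge [([224.2, 391.2], 0.65)]
side cover_hinge [([251.4, 365.5], 0.92)]
```

View pics/m10.png

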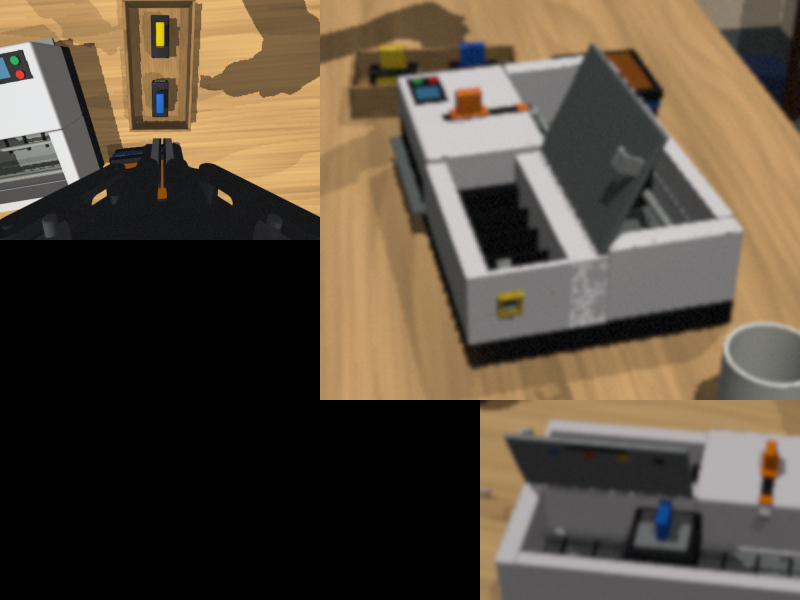

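Both cartridges are in the tray, the bay is empty and the cover leans back open. In the side view the hinge ends are at about (275,394) and (228,360).

```bash
python3 - <<'E'
from h import *
np.set_printoptions(precision=4,suppress=True)
d=snap('side')
c,s=np.cos(.119),np.sin(.119)
loc=lambda P:np.array([c*(P[0]-.573)+s*(P[1]-.0064),-s*(P[0]-.573)+c*(P[1]-.0064),P[2]])
H=[onz(d,(275,394),.118),onz(d,(227.5,360),.118)]
print(H,[loc(h) for h in H])
for z in(.22,.235):
  E=[onz(d,(172.5,386),z),onz(d,(217.5,422.5),z)];print(z,E,[loc(h) for h in E])
E
```

```text
[array([ 0.5975, -0.201 ,  0.118 ]), array([ 0.5632, -0.0177,  0.118 ])] [array([-0.0003, -0.2088,  0.118 ]), array([-0.0125, -0.0227,  0.118 ])]
0.22 [array([0.6267, 0.0324, 0.22  ]), array([ 0.6514, -0.1731,  0.22  ])] [array([0.0564, 0.0194, 0.22  ]), array([ 0.0566, -0.1875,  0.22  ])]
0.235 [array([ 0.6193, -0.0008,  0.235 ]), array([ 0.6432, -0.1994,  0.235 ])] [array([ 0.0451, -0.0127,  0.235 ]), array([ 0.0453, -0.2127,  0.235 ])]
```

Request:
servo_tool:
  targets:
    - [0.00875,-0.0284,0.01,0,0,0.675,0]
    - [0.00875,-0.0284,0.01,0,0,0.675,0]
    - [0.00875,-0.0284,0.01,0,0,0.675,0]
    - [0.00875,-0.0284,0.01,0,0,0.675,0]
    - [0.00875,-0.0284,0.01,0,0,0.675,0]
    - [0.00875,-0.0284,0,0,0,0.675,0]
    - [0.00875,-0.0284,0,0,0,0.675,0]
    - [0.00875,-0.0284,0,0,0,0.675,0]
    - [0.00875,-0.0284,0,0,0,0.675,0]
    - [0.00875,-0.0284,0,0,0,0.675,0]
    - [0.00875,-0.0284,0,0,0,0.675,0]
    - [0.00875,-0.0284,0,0,0,0.675,0]
    - [0.00875,-0.0284,0,0,0,0.675,0]
    - [0.00875,-0.0284,0,0,0,0.675,0]
    - [0.00875,-0.0284,0,0,0,0.675,0]
    - [0.00875,-0.0284,0,0,0,0.675,0]
    - [0,0,0,0,0,0,0]
    - [0,0,0,0,0,0,0]

```text
time_s: 26.83
ee_pos: [0.6643, -0.0849, 0.2933]
ee_rot: [[-0.993, -0.117, -0.004], [-0.117, 0.993, 0.001], [0.003, 0.001, -1.0]]
contact_force: [0.0, -0.1, 0.2]
opening: 0.0
gripper_force: 0.0
```

Request:
servo_tool:
  targets:
    - [0,0,-0.03,0,0,0,0]
    - [0,0,-0.03,0,0,0,0]
    - [0,0,-0.03,0,0,0,0]
    - [0,0,-0.015,0,0,0,0]
    - [0,0,0,0,0,0,0]
    - [0,0,0,0,0,0,0]

```text
time_s: 27.33
ee_pos: [0.6632, -0.0817, 0.1895]
ee_rot: [[-0.993, -0.121, -0.004], [-0.121, 0.993, 0.001], [0.003, 0.002, -1.0]]
contact_force: [0.4, -0.1, 0.4]
opening: -0.0001
gripper_force: 0.0
```

Request:
servo_tool:
  targets:
    - [-0.0099,-0.0012,0,0,0,0,0]
    - [-0.0099,-0.0012,0,0,0,0,0]
    - [-0.0099,-0.0012,0,0,0,0,0]
    - [-0.0099,-0.0012,0,0,0,0,0]
    - [-0.0099,-0.0012,0,0,0,0,0]
    - [-0.0099,-0.0012,0,0,0,0,0]
    - [-0.0099,-0.0012,0,0,0,0,0]
    - [-0.0099,-0.0012,0,0,0,0,0]
    - [0,0,0,0,0,0,0]

```text
time_s: 28.08
ee_pos: [0.5858, -0.0927, 0.1939]
ee_rot: [[-0.993, -0.12, 0.004], [-0.12, 0.993, -0.001], [-0.004, -0.001, -1.0]]
contact_force: [0.3, 0.3, 1.3]
opening: 0.0002
gripper_force: 0.4
```

```bash
python3 - <<'E'
from h import *
st();S={n:snap(n,n+'11') for n in('scene','side')}
b=cv2.imread('pics/side11.png')[100:330,250:490];c=cv2.imread('pics/scene11.png')[160:340,225:435]
o=np.zeros((460,800,3),np.uint8);o[:460,:480]=cv2.resize(b,None,fx=2,fy=2,interpolation=cv2.INTER_CUBIC);o[:274,480:800]=cv2.resize(c,(320,274))
cv2.imwrite('pics/m11.png',o)
E
```

```text
t 28.0833 p [ 0.5858 -0.0927  0.1939] F [0.3 0.3 1.3] op 0.0002 gf 0.406197426491417
[[-0.993 -0.12   0.004]
 [-0.12   0.993 -0.001]
 [-0.004 -0.001 -1.   ]] [-0.264  0.422  0.051  1.196  0.    -0.384]
```

View pics/m11.png

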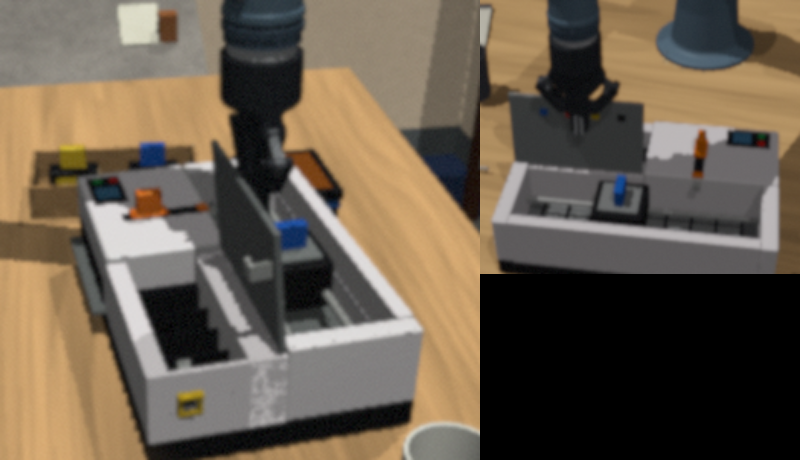

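The cover has been pushed upright by the closed fingers; now I follow it over and down.

Request:
servo_tool:
  targets:
    - [-0.0095,-0.0011,0.0015,0,0,0,0]
    - [-0.0095,-0.0011,0.0015,0,0,0,0]
    - [-0.0095,-0.0011,0.0015,0,0,0,0]
    - [-0.0095,-0.0011,0.0015,0,0,0,0]
    - [-0.01,-0.0012,-0.0052,0,0,0,0]
    - [-0.01,-0.0012,-0.0052,0,0,0,0]
    - [-0.01,-0.0012,-0.0052,0,0,0,0]
    - [-0.01,-0.0012,-0.0052,0,0,0,0]
    - [-0.007,-0.0008,-0.0102,0,0,0,0]
    - [-0.007,-0.0008,-0.0102,0,0,0,0]
    - [-0.007,-0.0008,-0.0102,0,0,0,0]
    - [-0.0015,-0.0002,-0.0071,0,0,0,0]
    - [-0.0015,-0.0002,-0.0071,0,0,0,0]
    - [-0.0015,-0.0002,-0.007,0,0,0,0]
    - [0,0,0,0,0,0,0]

```text
time_s: 29.43
ee_pos: [0.4811, -0.105, 0.1243]
ee_rot: [[-0.993, -0.119, -0.0], [-0.119, 0.993, -0.0], [0.0, -0.0, -1.0]]
contact_force: [-0.4, 0.8, -0.6]
opening: -0.0002
gripper_force: 0.0
```

```bash
python3 - <<'E'
from h import *
st();S={n:snap(n,n+'12') for n in('scene','side')}
b=cv2.imread('pics/side12.png')[100:330,250:490];c=cv2.imread('pics/scene12.png')[160:340,225:435]
o=np.zeros((460,800,3),np.uint8);o[:460,:480]=cv2.resize(b,None,fx=2,fy=2,interpolation=cv2.INTER_CUBIC);o[:274,480:800]=cv2.resize(c,(320,274))
cv2.imwrite('pics/m12.png',o)
E
```

```text
t 29.4333 p [ 0.4811 -0.105   0.1243] F [-0.4  0.8 -0.6] op -0.0002 gf 0.0
[[-0.993 -0.119 -0.   ]
 [-0.119  0.993 -0.   ]
 [ 0.    -0.    -1.   ]] [-0.344  0.275 -0.351  0.945 -0.    -0.463]
```

View pics/m12.png

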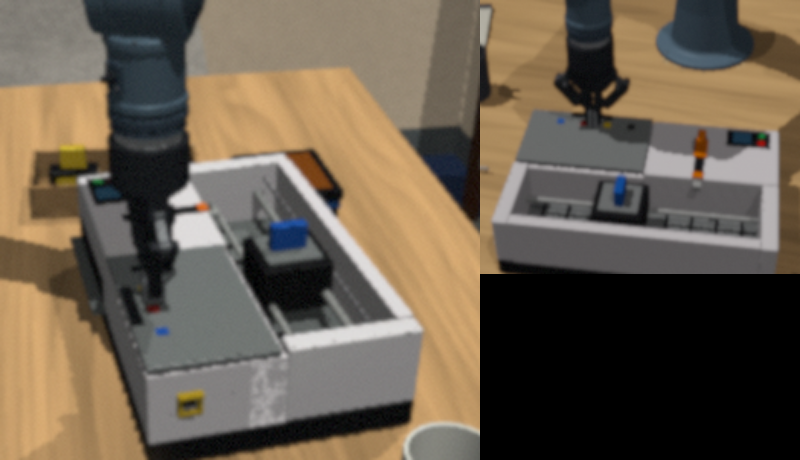

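The cover is almost shut under the fingertips; pressing it down to latch.

Request:
servo_tool:
  targets:
    - [0,0,-0.003,0,0,0,0]
    - [0,0,-0.003,0,0,0,0]
    - [0,0,0,0,0,0,0]
    - [0,0,0,0,0,0,0]

```text
time_s: 29.87
ee_pos: [0.482, -0.1051, 0.1198]
ee_rot: [[-0.993, -0.12, 0.001], [-0.12, 0.993, -0.001], [-0.001, -0.001, -1.0]]
contact_force: [-5.2, 1.9, 15.8]
opening: -0.0001
gripper_force: 8.0
```

Request:
servo_tool:
  targets:
    - [0,0,-0.002,0,0,0,0]
    - [0,0,0,0,0,0,0]
    - [0,0,0.01,0,0,0,0]
    - [0,0,0.03,0,0,0,0]
    - [0,0,0.03,0,0,0,0]
    - [0,0,0.03,0,0,0,0]
    - [0,0,0.03,0,0,0,0.04]
    - [0,0,0,0,0,0,0.04]

```text
time_s: 30.53
ee_pos: [0.4849, -0.106, 0.2518]
ee_rot: [[-0.993, -0.12, 0.009], [-0.12, 0.993, -0.003], [-0.008, -0.004, -1.0]]
contact_force: [0.9, -1.1, 0.6]
opening: 0.0232
gripper_force: 0.0
```

```bash
python3 - <<'E'
from h import *
np.set_printoptions(precision=4,suppress=True)
e=st();S={n:snap(n,n+'13') for n in('wrist','scene','side')}
for n in('scene','side'):
  print([(k['point'],round(k['confidence'],2),int(k['mask'].sum())) for k in trace(n,'ink_cover')])
c,s=np.cos(.119),np.sin(.119)
loc=lambda P:np.array([c*(P[0]-.573)+s*(P[1]-.0064),-s*(P[0]-.573)+c*(P[1]-.0064),P[2]])
for n in S:
  f=S[n]['frame'].astype(int);R,G,B=[f[...,i] for i in range(3)]
  m=(B>1.6*R)&(B>1.4*G)&(B>70)
  k=cv2.connectedComponentsWithStats(m.astype(np.uint8))
  for i in range(1,k[0]):
    if k[2][i][4]>30: P=onz(S[n],k[3][i][::-1],.138);print(n,k[2][i],P,loc(P))
a=cv2.imread('pics/wrist13.png');cv2.imwrite('pics/m13.png',np.hstack([cv2.resize(a,(440,330)),cv2.resize(cv2.imread('pics/side13.png')[150:330,260:456],(360,330))]))
E
```

```text
t 30.5333 p [ 0.4849 -0.106   0.2518] F [ 0.9 -1.1  0.6] op 0.0232 gf 0.0
[[-0.993 -0.12   0.009]
 [-0.12   0.993 -0.003]
 [-0.008 -0.004 -1.   ]] [-0.343  0.203 -0.104  1.254  0.    -0.463]
[([252.8, 294.0], 0.8, 2825)]
[([255.8, 341.8], 0.56, 3872)]
wrist [243 203  17  15 230] [ 0.4799 -0.1586  0.138 ] [-0.112  -0.1528  0.138 ]
scene [239  98  29  14 336] [-0.2447 -0.4982  0.138 ] [-0.8719 -0.404   0.138 ]
scene [309 105  37  22 660] [-0.2173 -0.2111  0.138 ] [-0.8106 -0.1221  0.138 ]
scene [ 452  119  162   37 3269] [-0.2166  0.4887  0.138 ] [-0.7267  0.5726  0.138 ]
scene [629 137  11  29 225] [-0.2096  0.79    0.138 ] [-0.6841  0.871   0.138 ]
scene [636 160   4  15  32] [-0.0885  0.7811  0.138 ] [-0.5648  0.8478  0.138 ]
scene [313 276   8  19  96] [ 0.6309 -0.0182  0.138 ] [ 0.0545 -0.0313  0.138 ]
scene [484 294   9  18 102] [0.5967 0.3622 0.138 ] [0.0658 0.3505 0.138 ]
scene [  73  419  115   61 2958] [ 1.1182 -0.1929  0.138 ] [ 0.5176 -0.2626  0.138 ]
scene [  9 456  43  24 634] [ 1.1866 -0.3601  0.138 ] [ 0.5657 -0.4368  0.138 ]
side [385 209  19  16 255] [ 0.6373 -0.0165  0.138 ] [ 0.0611 -0.0304  0.138 ]
side [232 360   6  44 177] [ 0.319  -0.4475  0.138 ] [-0.3061 -0.4205  0.138 ]
```

View pics/m13.png

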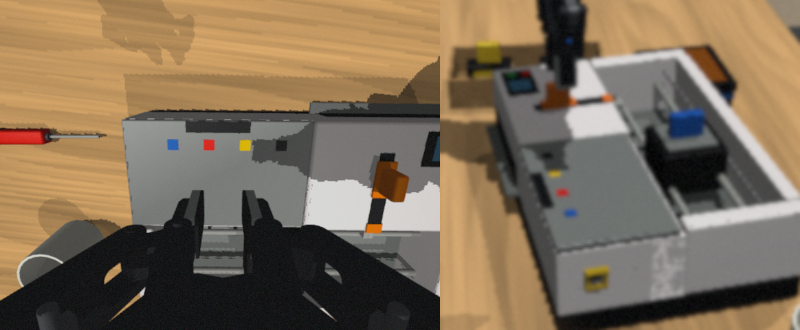

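The cover lies flush and stays shut. The carriage fin is at about (217,394) in the side view; next is the carriage.

Request:
servo_tool:
  targets:
    - [0.0185,0.0111,0,0,0,0,0.05]
    - [0.0185,0.0111,0,0,0,0,0.05]
    - [0.0185,0.0111,0,0,0,0,0.05]
    - [0.0185,0.0111,0,0,0,0,0.05]
    - [0.0185,0.0111,0,0,0,0,0.05]
    - [0.0185,0.0111,0,0,0,0,0.05]
    - [0.0185,0.0111,0,0,0,0,0.05]
    - [0.0185,0.0111,0,0,0,0,0.05]
    - [0,0,0,0,0,0,0.05]
    - [0,0,0,0,0,0,0.05]
    - [0,0,0,0,0,0,0.05]
  force: 25

```text
time_s: 31.7
ee_pos: [0.6289, -0.0163, 0.2447]
ee_rot: [[-0.993, -0.12, -0.003], [-0.12, 0.993, 0.0], [0.003, 0.001, -1.0]]
contact_force: [0.3, -0.4, -0.1]
opening: 0.05
gripper_force: 0.0
```

```bash
python3 - <<'E'
from h import *
np.set_printoptions(precision=4,suppress=True)
e=st();s=snap('wrist','w14')
print([(q['point'],round(q['confidence'],2)) for q in recognise('wrist','carriage_grip')],proj(s,[.633,-.017,.15]))
f=s['frame'].astype(int);R,G,B=[f[...,i] for i in range(3)]
m=(B>1.6*R)&(B>1.4*G)&(B>60)
k=cv2.connectedComponentsWithStats(m.astype(np.uint8))
for i in range(1,k[0]):
  if k[2][i][4]>80: print(k[2][i],onz(s,k[3][i][::-1],.145))
m=(R>1.6*B)&(R>1.3*G)&(R>120)&(B<60);k=cv2.connectedComponentsWithStats(m.astype(np.uint8))
for i in range(1,k[0]):
  if k[2][i][4]>200: print('orange',k[2][i],onz(s,k[3][i][::-1],.15))
E
```

```text
t 31.7 p [ 0.6289 -0.0163  0.2447] F [ 0.3 -0.4 -0.1] op 0.05 gf 0.0
[[-0.993 -0.12  -0.003]
 [-0.12   0.993  0.   ]
 [ 0.003  0.001 -1.   ]] [-0.127  0.496  0.298  1.376 -0.    -0.247]
[([227.2, 322.2], 0.85)] [[239.8306 320.7726]]
[ 312  208   20   65 1246] [ 0.6349 -0.0164  0.145 ]
[548 325  11  29 149] [0.6905 0.1635 0.145 ]
orange [ 474    9   55   74 3046] [0.5002 0.0732 0.15  ]
orange [468 137  28  17 437] [0.559 0.076 0.15 ]
orange [ 572  275   68   88 3424] [0.6749 0.2026 0.15  ]
```

Request:
servo_tool:
  targets:
    - [0.004,0,-0.03,0,0,0,0.05]
    - [0,0,-0.03,0,0,0,0.05]
    - [0,0,-0.03,0,0,0,0.05]
    - [0,0,-0.02,0,0,0,0.05]
    - [0,0,-0.008,0,0,0,0.05]
    - [0,0,0,0,0,0,0.05]
    - [0,0,0,0,0,0,0.008]
    - [0,0,0,0,0,0,0.008]
    - [0,0,0,0,0,0,0.008]
    - [0,0,0,0,0,0,0.008]
    - [0,0,0,0,0,0,0.008]

```text
time_s: 32.72
ee_pos: [0.6354, -0.0166, 0.1304]
ee_rot: [[-0.993, -0.119, 0.004], [-0.119, 0.993, -0.001], [-0.004, -0.001, -1.0]]
contact_force: [-0.5, -1.5, 6.4]
opening: 0.0132
gripper_force: 28.8
```

Request:
servo_tool:
  targets:
    - [0,0,0.002,0,0,0,0.008]
    - [0.0005,-0.004,0,0,0,0,0.008]
    - [0.0005,-0.004,0,0,0,0,0.008]
    - [0.0005,-0.004,0,0,0,0,0.008]
    - [0.0005,-0.004,0,0,0,0,0.008]
    - [0.0005,-0.004,0,0,0,0,0.008]
    - [0.0005,-0.004,0,0,0,0,0.008]
    - [0.0005,-0.004,0,0,0,0,0.008]
    - [0.0005,-0.004,0,0,0,0,0.008]
    - [0.0005,-0.004,0,0,0,0,0.008]
    - [0.0005,-0.004,0,0,0,0,0.008]
    - [0.0005,-0.004,0,0,0,0,0.008]

```text
time_s: 33.72
ee_pos: [0.6401, -0.0602, 0.1305]
ee_rot: [[-0.993, -0.12, 0.001], [-0.12, 0.993, 0.001], [-0.002, 0.001, -1.0]]
contact_force: [3.8, 3.1, -0.0]
opening: 0.0134
gripper_force: 28.0
```

Request:
servo_tool:
  targets:
    - [0.0005,-0.004,0,0,0,0,0.008]
    - [0.0005,-0.004,0,0,0,0,0.008]
    - [0.0005,-0.004,0,0,0,0,0.008]
    - [0.0005,-0.004,0,0,0,0,0.008]
    - [0.0005,-0.004,0,0,0,0,0.008]
    - [0.0005,-0.004,0,0,0,0,0.008]
    - [0.0005,-0.004,0,0,0,0,0.008]
    - [0.0005,-0.004,0,0,0,0,0.008]
    - [0.0005,-0.004,0,0,0,0,0.008]
    - [0.0005,-0.004,0,0,0,0,0.008]
    - [0.0005,-0.004,0,0,0,0,0.008]
    - [0.0005,-0.004,0,0,0,0,0.008]

```text
time_s: 34.72
ee_pos: [0.6456, -0.1086, 0.1304]
ee_rot: [[-0.993, -0.12, 0.0], [-0.12, 0.993, -0.0], [-0.0, -0.0, -1.0]]
contact_force: [3.2, 3.5, 3.2]
opening: 0.0133
gripper_force: 28.5
```

Request:
servo_tool:
  targets:
    - [0.0004,-0.003,0,0,0,0,0.008]
    - [0.0004,-0.003,0,0,0,0,0.008]
    - [0.0004,-0.003,0,0,0,0,0.008]
    - [0.0004,-0.003,0,0,0,0,0.008]

```text
time_s: 35.05
ee_pos: [0.647, -0.1206, 0.1305]
ee_rot: [[-0.993, -0.12, -0.0], [-0.12, 0.993, -0.0], [0.0, -0.0, -1.0]]
contact_force: [1.6, 3.6, 6.0]
opening: 0.013
gripper_force: 28.8
```

Request:
servo_tool:
  targets:
    - [0.0002,-0.002,0,0,0,0,0.008]
    - [0.0002,-0.002,0,0,0,0,0.008]

```text
time_s: 35.22
ee_pos: [0.6474, -0.1245, 0.1305]
ee_rot: [[-0.993, -0.12, 0.0], [-0.12, 0.993, -0.0], [-0.0, -0.0, -1.0]]
contact_force: [1.9, 2.2, 5.0]
opening: 0.0135
gripper_force: 28.7
```

Request:
servo_tool:
  targets:
    - [0.0002,-0.002,0,0,0,0,0.008]
    - [0.0002,-0.002,0,0,0,0,0.008]

```text
time_s: 35.38
ee_pos: [0.6478, -0.1285, 0.1305]
ee_rot: [[-0.993, -0.12, 0.0], [-0.12, 0.993, -0.0], [-0.0, -0.0, -1.0]]
contact_force: [1.7, 3.4, 4.7]
opening: 0.0132
gripper_force: 28.7
```

Request:
servo_tool:
  targets:
    - [0.0002,-0.002,0,0,0,0,0.008]
    - [0.0002,-0.002,0,0,0,0,0.008]

```text
time_s: 35.55
ee_pos: [0.6479, -0.1296, 0.1304]
ee_rot: [[-0.993, -0.121, -0.0], [-0.121, 0.993, 0.006], [-0.001, 0.006, -1.0]]
contact_force: [1.4, 14.2, 8.4]
opening: 0.0133
gripper_force: 29.5
```

Request:
servo_tool:
  targets:
    - [0.0002,-0.002,0,0,0,0,0.008]
    - [0.0002,-0.002,0,0,0,0,0.008]

```text
time_s: 35.72
ee_pos: [0.6479, -0.1298, 0.1304]
ee_rot: [[-0.992, -0.123, -0.001], [-0.123, 0.992, 0.013], [-0.001, 0.013, -1.0]]
contact_force: [0.9, 23.4, 10.5]
opening: 0.013
gripper_force: 30.9
```

Request:
servo_tool:
  targets:
    - [0.0002,-0.002,0,0,0,0,0.008]
    - [0.0002,-0.002,0,0,0,0,0.008]

```text
time_s: 35.88
ee_pos: [0.648, -0.13, 0.1304]
ee_rot: [[-0.992, -0.125, -0.001], [-0.125, 0.992, 0.02], [-0.002, 0.02, -1.0]]
contact_force: [-1.3, 32.8, 11.6]
opening: 0.0132
gripper_force: 33.0
```

Right stop reached (firm at 33 N). Back to the left.

Request:
servo_tool:
  targets:
    - [-0.0006,0.005,0,0,0,0,0.008]
    - [-0.0006,0.005,0,0,0,0,0.008]
    - [-0.0005,0.004,0,0,0,0,0.008]
    - [-0.0005,0.004,0,0,0,0,0.008]
    - [-0.0005,0.004,0,0,0,0,0.008]
    - [-0.0005,0.004,0,0,0,0,0.008]
    - [-0.0005,0.004,0,0,0,0,0.008]
    - [-0.0005,0.004,0,0,0,0,0.008]
    - [-0.0005,0.004,0,0,0,0,0.008]
    - [-0.0005,0.004,0,0,0,0,0.008]
    - [-0.0005,0.004,0,0,0,0,0.008]
    - [-0.0005,0.004,0,0,0,0,0.008]
    - [-0.0005,0.004,0,0,0,0,0.008]
    - [-0.0005,0.004,0,0,0,0,0.008]
    - [-0.0005,0.004,0,0,0,0,0.008]
    - [-0.0005,0.004,0,0,0,0,0.008]
    - [-0.0005,0.004,0,0,0,0,0.008]
    - [-0.0005,0.004,0,0,0,0,0.008]
    - [-0.0005,0.004,0,0,0,0,0.008]
    - [-0.0005,0.004,0,0,0,0,0.008]

```text
time_s: 37.55
ee_pos: [0.6399, -0.0584, 0.1304]
ee_rot: [[-0.993, -0.119, 0.002], [-0.119, 0.993, -0.001], [-0.002, -0.001, -1.0]]
contact_force: [6.9, -2.0, 3.0]
opening: 0.0135
gripper_force: 28.4
```

Request:
servo_tool:
  targets:
    - [-0.0005,0.004,0,0,0,0,0.008]
    - [-0.0005,0.004,0,0,0,0,0.008]
    - [-0.0005,0.004,0,0,0,0,0.008]
    - [-0.0005,0.004,0,0,0,0,0.008]
    - [-0.0005,0.004,0,0,0,0,0.008]
    - [-0.0005,0.004,0,0,0,0,0.008]
    - [-0.0005,0.004,0,0,0,0,0.008]
    - [-0.0005,0.004,0,0,0,0,0.008]
    - [-0.0005,0.004,0,0,0,0,0.008]
    - [-0.0005,0.004,0,0,0,0,0.008]
    - [-0.0005,0.004,0,0,0,0,0.008]
    - [-0.0005,0.004,0,0,0,0,0.008]
    - [-0.0005,0.004,0,0,0,0,0.008]
    - [-0.0005,0.004,0,0,0,0,0.008]
    - [-0.0005,0.004,0,0,0,0,0.008]
    - [-0.0005,0.004,0,0,0,0,0.008]
    - [-0.0005,0.004,0,0,0,0,0.008]
    - [-0.0005,0.004,0,0,0,0,0.008]
    - [-0.0005,0.004,0,0,0,0,0.008]
    - [-0.0005,0.004,0,0,0,0,0.008]

```text
time_s: 39.22
ee_pos: [0.631, 0.0215, 0.1304]
ee_rot: [[-0.993, -0.119, 0.004], [-0.119, 0.993, -0.001], [-0.004, -0.001, -1.0]]
contact_force: [8.9, -1.7, 0.9]
opening: 0.0135
gripper_force: 28.1
```

Request:
servo_tool:
  targets:
    - [-0.0004,0.004,0,0,0,0,0.008]
    - [-0.0004,0.004,0,0,0,0,0.008]
    - [-0.0004,0.004,0,0,0,0,0.008]
    - [-0.0004,0.004,0,0,0,0,0.008]
    - [-0.0004,0.004,0,0,0,0,0.008]
    - [-0.0004,0.004,0,0,0,0,0.008]
    - [-0.0004,0.004,0,0,0,0,0.008]
    - [-0.0004,0.004,0,0,0,0,0.008]
    - [-0.0004,0.004,0,0,0,0,0.008]
    - [-0.0004,0.004,0,0,0,0,0.008]
    - [-0.0004,0.004,0,0,0,0,0.008]
    - [-0.0004,0.004,0,0,0,0,0.008]
    - [-0.0004,0.004,0,0,0,0,0.008]
    - [-0.0004,0.004,0,0,0,0,0.008]
    - [-0.0004,0.004,0,0,0,0,0.008]
    - [-0.0004,0.004,0,0,0,0,0.008]
    - [-0.0004,0.004,0,0,0,0,0.008]
    - [-0.0004,0.004,0,0,0,0,0.008]
    - [-0.0004,0.004,0,0,0,0,0.008]
    - [-0.0004,0.004,0,0,0,0,0.008]

```text
time_s: 40.88
ee_pos: [0.6221, 0.1012, 0.1305]
ee_rot: [[-0.993, -0.119, 0.002], [-0.119, 0.993, -0.001], [-0.002, -0.002, -1.0]]
contact_force: [5.6, -1.9, 2.6]
opening: 0.0132
gripper_force: 28.4
```

Request:
servo_tool:
  targets:
    - [-0.0004,0.004,0,0,0,0,0.008]
    - [-0.0004,0.004,0,0,0,0,0.008]
    - [-0.0004,0.004,0,0,0,0,0.008]
    - [-0.0004,0.004,0,0,0,0,0.008]
    - [-0.0004,0.004,0,0,0,0,0.008]
    - [-0.0004,0.004,0,0,0,0,0.008]
    - [-0.0004,0.004,0,0,0,0,0.008]
    - [-0.0004,0.004,0,0,0,0,0.008]
    - [-0.0004,0.004,0,0,0,0,0.008]
    - [-0.0004,0.004,0,0,0,0,0.008]

```text
time_s: 41.72
ee_pos: [0.6177, 0.1411, 0.1304]
ee_rot: [[-0.993, -0.119, 0.002], [-0.119, 0.993, -0.002], [-0.002, -0.002, -1.0]]
contact_force: [5.7, -2.3, 3.0]
opening: 0.0134
gripper_force: 28.5
```

Request:
servo_tool:
  targets:
    - [-0.0003,0.003,0,0,0,0,0.008]
    - [-0.0003,0.003,0,0,0,0,0.008]

```text
time_s: 41.88
ee_pos: [0.617, 0.1472, 0.1304]
ee_rot: [[-0.993, -0.119, 0.002], [-0.119, 0.993, -0.002], [-0.001, -0.002, -1.0]]
contact_force: [5.9, -2.8, 3.2]
opening: 0.0136
gripper_force: 28.6
```

Request:
servo_tool:
  targets:
    - [-0.0002,0.002,0,0,0,0,0.008]
    - [-0.0002,0.002,0,0,0,0,0.008]

```text
time_s: 42.05
ee_pos: [0.6168, 0.1493, 0.1304]
ee_rot: [[-0.993, -0.118, 0.002], [-0.118, 0.993, -0.006], [-0.001, -0.006, -1.0]]
contact_force: [5.6, -10.4, 4.1]
opening: 0.0131
gripper_force: 28.6
```

Request:
servo_tool:
  targets:
    - [0,0.002,0,0,0,0,0.008]
    - [0,0.002,0,0,0,0,0.008]

```text
time_s: 42.22
ee_pos: [0.6168, 0.1496, 0.1304]
ee_rot: [[-0.993, -0.116, 0.002], [-0.116, 0.993, -0.013], [-0.0, -0.013, -1.0]]
contact_force: [4.7, -20.2, 5.7]
opening: 0.0132
gripper_force: 29.2
```

Request:
servo_tool:
  targets:
    - [0,0.002,0,0,0,0,0.008]
    - [0,0,0,0,0,0,0.008]

```text
time_s: 42.38
ee_pos: [0.6168, 0.1496, 0.1304]
ee_rot: [[-0.993, -0.115, 0.002], [-0.115, 0.993, -0.017], [0.0, -0.017, -1.0]]
contact_force: [5.2, -21.5, 6.6]
opening: 0.0132
gripper_force: 29.6
```

Parked at the left stop (21 N, total travel 0.281 m). Release and go to the lock.

Request:
servo_tool:
  targets:
    - [0.001,-0.005,0,0,0,0,0.008]
    - [0,0,0,0,0,0,0.02]
    - [0,0,0,0,0,0,0.05]
    - [0,0,0,0,0,0,0.05]
    - [0,0,0.03,0,0,0,0.05]
    - [0,0,0.03,0,0,0,0.05]
    - [0,0,0.04,0,0,0,0.05]
    - [-0.02,-0.012,0,0,0,0,0.05]
    - [-0.02,-0.012,0,0,0,0,0.05]
    - [-0.02,-0.012,0,0,0,0,0.05]
    - [-0.02,-0.012,0,0,0,0,0.05]
    - [-0.02,-0.012,0,0,0,0,0.05]
    - [-0.02,-0.012,0,0,0,0,0.05]
    - [0,0,0,0,0,0,0.05]
    - [0,0,0,0,0,0,0.05]

```text
time_s: 43.63
ee_pos: [0.495, 0.081, 0.2296]
ee_rot: [[-0.993, -0.12, -0.002], [-0.12, 0.993, 0.0], [0.002, 0.001, -1.0]]
contact_force: [-0.2, 0.1, -0.1]
opening: 0.0502
gripper_force: 0.0
```

```bash
python3 - <<'E'
from h import *
np.set_printoptions(precision=4,suppress=True)
e=st();s=snap('wrist','w15');d=snap('side');c=snap('scene')
for n,S in(('wrist',s),('side',d),('scene',c)):
  r=trace(n,'lock_grip')
  print(n,[(q['point'],round(q['confidence'],2),onz(S,q['point'],.14)) for q in r])
  f=S['frame'].astype(int);R,G,B=[f[...,i] for i in range(3)]
  m=(R>1.6*B)&(R>1.3*G)&(R>120)&(B<70);k=cv2.connectedComponentsWithStats(m.astype(np.uint8))
  for i in range(1,k[0]):
    if k[2][i][4]>(60 if n!='wrist' else 150): print('orange',k[2][i],onz(S,k[3][i][::-1],.145))
S=c
print('carriage',[(n,q['point'],round(q['confidence'],2),onz(S,q['point'],.134)) for n,S in(('scene',c),('side',d)) for q in recognise(n,'carriage_grip')])
E
```

```text
t 43.6333 p [0.495  0.081  0.2296] F [-0.2  0.1 -0.1] op 0.0502 gf 0.0
[[-0.993 -0.12  -0.002]
 [-0.12   0.993  0.   ]
 [ 0.002  0.001 -1.   ]] [ 0.035  0.231 -0.127  1.216  0.001 -0.085]
wrist [([231.7, 320.4], 0.91, array([0.4921, 0.0793, 0.14  ]))]
orange [ 18 164  21  18 303] [ 0.4749 -0.1031  0.145 ]
orange [ 308  201   31   63 1195] [0.4903 0.078  0.145 ]
orange [546 262  23  51 174] [0.5088 0.2419 0.145 ]
orange [310 304  25  16 348] [0.5466 0.0868 0.145 ]
side [([202.7, 326.4], 0.54, array([0.4998, 0.0664, 0.14  ]))]
orange [115 104  44  19 569] [-0.0775  0.8074  0.145 ]
orange [318 194  12   9  78] [0.4949 0.0824 0.145 ]
orange [315 203  20   6  61] [0.4925 0.0404 0.145 ]
orange [363 386  26  34 441] [ 0.5034 -0.5142  0.145 ]
orange [379 424  14  11  94] [ 0.5088 -0.5554  0.145 ]
scene [([255.5, 367.3], 0.43, array([0.5095, 0.0778, 0.14  ]))]
orange [  4   0  21  80 399] [-0.677  -1.8898  0.145 ]
orange [ 24  75   8  60 188] [-0.0213 -1.3081  0.145 ]
orange [178 260  26   9 148] [ 0.6502 -0.3261  0.145 ]
carriage [('scene', [299.7, 390.4], 0.72, array([0.6397, 0.1554, 0.134 ])), ('side', [196.5, 372.6], 0.81, array([0.6106, 0.0933, 0.134 ])), ('side', [202.4, 320.9], 0.65, array([0.4886, 0.0814, 0.134 ]))]
```

Request:
servo_tool:
  targets:
    - [-0.001,-0.0015,-0.03,0,0,0,0.05]
    - [0,0,-0.03,0,0,0,0.05]
    - [0,0,-0.02,0,0,0,0.05]
    - [0,0,-0.015,0,0,0,0.05]
    - [0,0,-0.007,0,0,0,0.05]
    - [0,0,0,0,0,0,0.05]
    - [0,0,0,0,0,0,0.006]
    - [0,0,0,0,0,0,0.006]
    - [0,0,0,0,0,0,0.006]
    - [0,0,0,0,0,0,0.006]
    - [0,0,0,0,0,0,0.006]
  force: 40

```text
time_s: 44.95
ee_pos: [0.497, 0.0802, 0.1296]
ee_rot: [[-0.993, -0.12, 0.003], [-0.12, 0.993, 0.002], [-0.003, 0.002, -1.0]]
contact_force: [-1.1, 4.1, 6.6]
opening: 0.0131
gripper_force: 40.9
```

Request:
servo_tool:
  targets:
    - [0.003,0.0003,0,0,0,0,0.006]
    - [0.004,0.0005,0,0,0,0,0.006]
    - [0.004,0.0005,0,0,0,0,0.006]
    - [0.004,0.0005,0,0,0,0,0.006]
    - [0.004,0.0005,0,0,0,0,0.006]
    - [0.004,0.0005,0,0,0,0,0.006]
    - [0.004,0.0005,0,0,0,0,0.006]
    - [0.004,0.0005,0,0,0,0,0.006]
    - [0.004,0.0005,0,0,0,0,0.006]

```text
time_s: 45.7
ee_pos: [0.5311, 0.0841, 0.1296]
ee_rot: [[-0.993, -0.12, 0.001], [-0.12, 0.993, 0.001], [-0.001, 0.001, -1.0]]
contact_force: [-16.4, 1.6, 13.1]
opening: 0.0131
gripper_force: 41.6
```

Request:
servo_tool:
  targets:
    - [0.003,0.0003,0,0,0,0,0.006]
    - [0.002,0.0002,0,0,0,0,0.006]

```text
time_s: 45.87
ee_pos: [0.5312, 0.084, 0.1295]
ee_rot: [[-0.993, -0.12, -0.008], [-0.12, 0.993, -0.001], [0.008, 0.0, -1.0]]
contact_force: [-20.1, 0.6, 24.9]
opening: 0.0132
gripper_force: 43.4
```

Request:
servo_tool:
  targets:
    - [0.002,0.0002,0,0,0,0,0.006]
    - [0.002,0.0002,0,0,0,0,0.006]

```text
time_s: 46.03
ee_pos: [0.5313, 0.0841, 0.1294]
ee_rot: [[-0.993, -0.12, -0.014], [-0.12, 0.993, -0.002], [0.014, 0.0, -1.0]]
contact_force: [-30.6, -1.3, 34.1]
opening: 0.0133
gripper_force: 44.6
```

Request:
servo_tool:
  targets:
    - [-0.005,-0.0006,0.001,0,0,0,0.006]
    - [-0.003,0,0,0,0,0,0.02]
    - [0,0,0,0,0,0,0.05]
    - [0,0,0,0,0,0,0.05]
    - [0,0,0.03,0,0,0,0.05]
    - [0,0,0.03,0,0,0,0.05]
    - [-0.01,0,0.04,0,0,0,0.05]
    - [-0.02,0,0,0,0,0,0.05]
    - [0,0,0,0,0,0,0.05]
    - [0,0,0,0,0,0,0.05]

```text
time_s: 46.87
ee_pos: [0.5024, 0.0838, 0.2296]
ee_rot: [[-0.993, -0.12, 0.002], [-0.12, 0.993, -0.0], [-0.002, -0.0, -1.0]]
contact_force: [-0.1, -0.8, 0.0]
opening: 0.0496
gripper_force: 0.0
```

```bash
python3 - <<'E'
from h import *
np.set_printoptions(precision=4,suppress=True)
e=st();s=snap('wrist','w16');d=snap('side','s16');c=snap('scene')
for n,S in(('wrist',s),('side',d),('scene',c)):
  for t,z in(('lock_grip',.14),('carriage_grip',.134),('ink_cover',.12)):
    print(n,t,[(q['point'],round(q['confidence'],2),onz(S,q['point'],z),int(q['mask'].sum())) for q in trace(n,t)[:2]])
f=s['frame'].astype(int);R,G,B=[f[...,i] for i in range(3)]
m=(R>1.6*B)&(R>1.3*G)&(R>120)&(B<70);k=cv2.connectedComponentsWithStats(m.astype(np.uint8))
for i in range(1,k[0]):
    if k[2][i][4]>150: print('orange',k[2][i],onz(s,k[3][i][::-1],.145))
m=(B>1.6*R)&(B>1.4*G)&(B>60);k=cv2.connectedComponentsWithStats(m.astype(np.uint8))
for i in range(1,k[0]):
    if k[2][i][4]>80: print('blue',k[2][i],onz(s,k[3][i][::-1],.145))
E
```

```text
t 46.8667 p [0.5024 0.0838 0.2296] F [-0.1 -0.8  0. ] op 0.0496 gf 0.0
[[-0.993 -0.12   0.002]
 [-0.12   0.993 -0.   ]
 [-0.002 -0.    -1.   ]] [ 0.041  0.243 -0.111  1.215 -0.    -0.079]
wrist lock_grip []
wrist carriage_grip [([355.9, 364.8], 0.63, array([0.593 , 0.1262, 0.134 ]), 5105)]
wrist ink_cover [([211.4, 99.8], 0.73, array([ 0.5094, -0.0729,  0.12  ]), 35498)]
side lock_grip [([205.7, 343.4], 0.85, array([0.5359, 0.0462, 0.14  ]), 339), ([256.6, 368.3], 0.7, array([ 0.555 , -0.1659,  0.14  ]), 20099)]
side carriage_grip [([195.9, 374.7], 0.63, array([0.616 , 0.0956, 0.134 ]), 1099)]
side ink_cover [([254.1, 343.8], 0.89, array([ 0.5144, -0.1201,  0.12  ]), 3895)]
scene lock_grip [([266.9, 366.2], 0.8, array([0.5513, 0.0832, 0.14  ]), 196)]
scene carriage_grip [([269.4, 186.5], 0.67, array([ 0.6581, -0.3326,  0.134 ]), 378), ([300.2, 390.5], 0.59, array([0.6412, 0.1558, 0.134 ]), 1059)]
scene ink_cover [([251.7, 292.5], 0.75, array([ 0.5171, -0.1111,  0.12  ]), 2959)]
orange [ 13 152  21  18 317] [ 0.4755 -0.1029  0.145 ]
orange [ 305  237   31   73 1627] [0.5277 0.0839 0.145 ]
orange [541 261  29  54 271] [0.5156 0.243  0.145 ]
blue [574 241  33  46 842] [0.4983 0.2605 0.145 ]
blue [611 253  29  48 950] [0.5048 0.2886 0.145 ]
blue [379 356  22  47 537] [0.6063 0.1441 0.145 ]
```

```bash
python3 - <<'E'
from h import *
np.set_printoptions(precision=4,suppress=True)
s=snap('wrist')
def om(p):
  f=cv2.cvtColor(cv2.imread(p),cv2.COLOR_BGR2RGB).astype(int);R,G,B=[f[...,i] for i in range(3)]
  return (R>1.6*B)&(R>1.25*G)&(R>70)
for p,off in(('w15',np.array([-.0074,-.0028,0])),('w16',np.zeros(3))):
  m=om(f'pics/{p}.png');sub=m[150:340,290:350];r=np.nonzero(sub[:, 15:45].sum(1)>5)[0]+150
  g=np.split(r,np.nonzero(np.diff(r)>2)[0]+1)
  for q in g:
    if len(q)>5:
      print(p,q[0],q[-1],[ (onz(s,(q[0],322),z)+off)[0] for z in(.12,.152)],[ (onz(s,(q[-1],322),z)+off)[0] for z in(.12,.152)])
d=snap('side')
for p in('side0','s16','side13'):
  m=om(f'pics/{p}.png');ys,xs=np.nonzero(m[185:225,305:375])
  print(p,len(ys),xs.min()+305,xs.max()+305,[(x+305,int((xs==x).sum())) for x in range(0,70,3)])
# predicted side columns for grip local pts at travel 0 / .04 using yaw .111
u=np.array([.994,.111]);
for tr in(0,.034,.04):
  P=np.r_[np.array([.495,.0805])+u*tr,.138];print(tr,proj(d,P),proj(d,P+np.r_[-u*.015,.014]),proj(d,P+np.r_[u*.015,.014]))
E
```

```text
w15 200 264 [np.float64(0.4743602098577688), np.float64(0.4683510180011031)] [np.float64(0.5213231429457256), np.float64(0.5093288677628046)]
w15 304 319 [np.float64(0.5531462043575168), np.float64(0.5370963120799526)] [np.float64(0.5656177334282014), np.float64(0.5479784357241476)]
w16 237 309 [np.float64(0.5083477370066504), np.float64(0.4989501587149403)] [np.float64(0.5646695894672381), np.float64(0.5480942018288602)]
side0 230 305 353 [(305, 3), (308, 3), (311, 0), (314, 1), (317, 6), (320, 14), (323, 14), (326, 15), (329, 14), (332, 4), (335, 0), (338, 0), (341, 0), (344, 0), (347, 0), (350, 4), (353, 3), (356, 0), (359, 0), (362, 0), (365, 0), (368, 0), (371, 0), (374, 0)]
s16 237 305 354 [(305, 1), (308, 1), (311, 0), (314, 0), (317, 0), (320, 0), (323, 0), (326, 0), (329, 4), (332, 5), (335, 14), (338, 14), (341, 15), (344, 13), (347, 4), (350, 5), (353, 4), (356, 0), (359, 0), (362, 0), (365, 0), (368, 0), (371, 0), (374, 0)]
side13 202 305 354 [(305, 1), (308, 1), (311, 0), (314, 0), (317, 6), (320, 15), (323, 11), (326, 10), (329, 9), (332, 5), (335, 0), (338, 0), (341, 0), (344, 0), (347, 0), (350, 4), (353, 3), (356, 0), (359, 0), (362, 0), (365, 0), (368, 0), (371, 0), (374, 0)]
0 [[200.8312 323.682 ]] [[196.0822 317.0267]] [[194.5469 329.9617]]
0.034 [[199.0824 338.1725]] [[194.3433 331.6773]] [[192.8242 344.4766]]
0.04 [[198.7756 340.7139]] [[194.0384 334.2467]] [[192.522  347.0222]]
```

Request:
servo_tool:
  targets:
    - [-0.01,-0.001,0,0,0,0,0]
    - [-0.008,-0.001,-0.02,0,0,0,0]
    - [0,0,-0.03,0,0,0,0]
    - [0,0,-0.03,0,0,0,0]
    - [0,0,-0.015,0,0,0,0]
    - [0,0,-0.007,0,0,0,0]
    - [0,0,0,0,0,0,0]
    - [0,0,0,0,0,0,0]
    - [0,0,0,0,0,0,0]

```text
time_s: 48.32
ee_pos: [0.4851, 0.082, 0.1286]
ee_rot: [[-0.993, -0.12, 0.003], [-0.12, 0.993, 0.0], [-0.003, -0.0, -1.0]]
contact_force: [0.2, 0.4, 1.3]
opening: -0.0002
gripper_force: 0.0
```

Request:
servo_tool:
  targets:
    - [0.003,0.0003,0,0,0,0,0]
    - [0.003,0.0003,0,0,0,0,0]
    - [0.003,0.0003,0,0,0,0,0]

```text
time_s: 48.57
ee_pos: [0.494, 0.0829, 0.128]
ee_rot: [[-0.993, -0.12, 0.002], [-0.12, 0.993, 0.0], [-0.002, -0.0, -1.0]]
contact_force: [0.1, -0.3, 0.7]
opening: -0.0002
gripper_force: 0.0
```

Request:
servo_tool:
  targets:
    - [0.003,0.0003,0,0,0,0,0]
    - [0.003,0.0003,0,0,0,0,0]

```text
time_s: 48.73
ee_pos: [0.4995, 0.0834, 0.1274]
ee_rot: [[-0.993, -0.12, 0.001], [-0.12, 0.993, 0.0], [-0.001, 0.0, -1.0]]
contact_force: [-0.7, -0.2, 0.5]
opening: -0.0001
gripper_force: 0.0
```

Request:
servo_tool:
  targets:
    - [0.002,0.0002,0,0,0,0,0]
    - [0.002,0.0002,0,0,0,0,0]

```text
time_s: 48.9
ee_pos: [0.5031, 0.0838, 0.1271]
ee_rot: [[-0.993, -0.12, -0.0], [-0.12, 0.993, 0.0], [0.0, 0.0, -1.0]]
contact_force: [1.0, 0.3, 0.1]
opening: 0.0
gripper_force: 0.0
```

Request:
servo_tool:
  targets:
    - [0.002,0.0002,0,0,0,0,0]
    - [0.002,0.0002,0,0,0,0,0]

```text
time_s: 49.07
ee_pos: [0.5033, 0.0838, 0.1267]
ee_rot: [[-0.993, -0.12, -0.007], [-0.12, 0.993, -0.001], [0.007, -0.0, -1.0]]
contact_force: [-13.2, -2.7, 10.2]
opening: 0.0
gripper_force: 6.5
```

Request:
servo_tool:
  targets:
    - [-0.006,-0.0006,0,0,0,0,0]
    - [0,0,0.04,0,0,0,0]
    - [0,0,0.04,0,0,0,0]
    - [-0.03,0,0.04,0,0,0,0]
    - [-0.04,0,0.02,0,0,0,0]
    - [-0.04,0,0,0,0,0,0]
    - [0,0,0,0,0,0,0]
    - [0,0,0,0,0,0,0]

```text
time_s: 49.73
ee_pos: [0.3966, 0.0837, 0.2592]
ee_rot: [[-0.993, -0.12, 0.0], [-0.12, 0.993, 0.0], [-0.0, 0.0, -1.0]]
contact_force: [2.0, 0.1, -0.5]
opening: 0.0003
gripper_force: 0.0
```

```bash
python3 - <<'E'
from h import *
np.set_printoptions(precision=3,suppress=True)
e=st();c=snap('scene','c17');d=snap('side','s17');w=snap('wrist','w17')
def orange(p,box):
  f=cv2.imread(f'pics/{p}.png').astype(float)
  r0,r1,c0,c1=box;f=f[r0:r1,c0:c1];B,G,R=f[...,0],f[...,1],f[...,2]
  wt=np.clip(R-1.35*G,0,None)*(R>1.5*B); return wt
u=np.array([.994,.111,0])
for cam,S,pp,box in(('scene',c,('scene0','c9','c17'),(235,285,355,382)),('side',d,('side0','side13','s17'),(188,222,310,362))):
  P=np.array([.4935,.0805,.138]);q0,q1=proj(S,P)[0],proj(S,P+.04*u)[0];print(cam,'pred shift for .04',q1-q0,q0)
  for p in pp:
    wt=orange(p,box)>15;rr=[''.join('#' if x else '.' for x in r) for r in wt];print(p);print('\n'.join(rr))
E
```

```text
t 49.7333 p [0.397 0.084 0.259] F [ 2.   0.1 -0.5] op 0.0003 gf 0.0
[[-0.993 -0.12   0.   ]
 [-0.12   0.993  0.   ]
 [-0.     0.    -1.   ]] [ 0.051  0.026 -0.288  1.256  0.    -0.07 ]
scene pred shift for .04 [10.606 -1.28 ] [252.208 369.604]
scene0
...........................
...........................
...........................
...........................
...........................
...........................
...........................
...........................
...........................
...........................
...........................
..............###..........
..............####.........
..............####.........
..............####.........
..............####.........
.............#####.........
............#######........
............#######........
............#######........
............#######........
............#######........
............#######........
...........########........
...........#######.........
...........#######.........
...........#######.........
...........#######.........
............#####..........
.............#.#...........
.........
[... 8138 characters left out ...]
...........
....................................................
....................................................
....................................................
....................................................
....................................................
....................................................
....................................................
....................................................
....................................................
....................................................
....................................................
....................................................
....................................................
```

```bash
python3 - <<'E'
from h import *
np.set_printoptions(precision=4,suppress=True)
S={'scene':snap('scene'),'side':snap('side')}
for n in S:
  f=S[n]['frame'].astype(int);R,G,B=[f[...,i] for i in range(3)]
  m=(B>1.6*R)&(B>1.4*G)&(B>70);k=cv2.connectedComponentsWithStats(m.astype(np.uint8))
  for i in range(1,k[0]):
    P=onz(S[n],k[3][i][::-1],.138)
    if k[2][i][4]>25 and .4<P[0]<.8 and abs(P[1])<.45: print(n,k[2][i],P)
# dark bolt: print wrist strip colours along the lock line (x from .53 to .62)
w=snap('wrist');u=np.array([.994,.111]);u/=np.linalg.norm(u)
for n,T in(('wrist',w),('scene',S['scene'])):
  for z in(.118,):
    for a in np.arange(.02,.13,.006):
      P=np.r_[np.array([.497,.0822])+u*a,z];r,c=proj(T,P)[0]
      if 0<r<480 and 0<c<640: print(n,round(a,3),(int(r),int(c)),T['frame'][int(round(r)),int(round(c))])
E
```

```text
scene [387 282   7  20 100] [0.6105 0.1493 0.138 ]
scene [484 294   8  13  87] [0.5932 0.3628 0.138 ]
side [320 172  12  11 124] [0.5127 0.2108 0.138 ]
side [364 178  16  14 188] [0.6178 0.1486 0.138 ]
wrist 0.02 (346, 307) [10 12 16]
wrist 0.026 (352, 307) [18 14 21]
wrist 0.032 (358, 307) [21 23 26]
wrist 0.038 (364, 307) [22 22 24]
wrist 0.044 (370, 307) [10 12 14]
wrist 0.05 (375, 307) [22 24 16]
wrist 0.056 (381, 307) [14 12 14]
wrist 0.062 (387, 307) [19 16 23]
wrist 0.068 (392, 308) [20 24 21]
wrist 0.074 (398, 308) [21 23 26]
wrist 0.08 (403, 308) [27 19 26]
wrist 0.086 (409, 308) [26 26 27]
wrist 0.092 (414, 308) [18 11 20]
wrist 0.098 (419, 308) [23 18 20]
wrist 0.104 (424, 308) [25 28 26]
wrist 0.11 (430, 308) [21 23 20]
wrist 0.116 (435, 308) [29 26 27]
wrist 0.122 (440, 308) [20 17 24]
wrist 0.128 (445, 308) [26 27 29]
scene 0.02 (264, 369) [88 39  0]
scene 0.026 (266, 368) [88 41  1]
scene 0.032 (267, 368) [104  49   0]
scene 0.038 (269, 368) [158  80   0]
scene 0.044 (271, 368) [162  85   0]
scene 0.05 (272, 368) [163  83   0]
scene 0.056 (274, 367) [166  87   5]
scene 0.062 (276, 367) [142  80  41]
scene 0.068 (277, 367) [107 101 100]
scene 0.074 (279, 367) [128 127 125]
scene 0.08 (281, 367) [131 130 128]
scene 0.086 (283, 366) [132 130 128]
scene 0.092 (284, 366) [131 130 127]
scene 0.098 (286, 366) [131 130 128]
scene 0.104 (288, 366) [132 131 129]
scene 0.11 (290, 365) [130 130 127]
scene 0.116 (291, 365) [107 106 104]
scene 0.122 (293, 365) [69 67 67]
scene 0.128 (295, 365) [75 72 73]
```

```bash
python3 - <<'E'
from h import *
from scipy.ndimage import shift
def edges(p,rows,c0,c1):
  f=cv2.imread(f'pics/{p}.png').astype(float)[rows[0]:rows[1],c0:c1];w=np.clip(f[...,2]-1.3*f[...,1],0,None)
  out=[]
  for r in w:
    h=r.max()/2;i=np.nonzero(r>h)[0]
    a,b=i[0],i[-1];L=a-(r[a]-h)/(r[a]-r[a-1]);R_=b+(r[b]-h)/(r[b]-r[b+1]);out.append((round(L+c0,2),round(R_+c0,2)))
  return out
print(edges('side0',(195,202),306,345));print(edges('s17',(193,200),318,346))
d=snap('side');u=np.array([.994,.111,0])
for c in(.493,.499):
  for tr in(0,.034,.037,.04):
    P=np.array([c,.0815,.148])+u*tr
    print(c,tr,[tuple(np.round(proj(d,P+u*o+np.array([.111,-.994,0])*.007)[0],2)) for o in(-.015,.015)])
E
```

```text
[(np.float64(318.77), np.float64(328.7)), (np.float64(318.22), np.float64(328.11)), (np.float64(318.32), np.float64(328.11)), (np.float64(318.42), np.float64(328.14)), (np.float64(318.62), np.float64(328.29)), (np.float64(318.62), np.float64(328.32)), (np.float64(318.65), np.float64(328.35))]
[(np.float64(335.02), np.float64(343.74)), (np.float64(332.95), np.float64(343.82)), (np.float64(332.84), np.float64(343.72)), (np.float64(332.92), np.float64(343.71)), (np.float64(333.23), np.float64(343.7)), (np.float64(333.24), np.float64(343.7)), (np.float64(333.3), np.float64(343.78))]
0.493 0 [(np.float64(198.88), np.float64(316.78)), (np.float64(197.33), np.float64(329.75))]
0.493 0.034 [(np.float64(197.12), np.float64(331.47)), (np.float64(195.59), np.float64(344.3))]
0.493 0.037 [(np.float64(196.97), np.float64(332.76)), (np.float64(195.43), np.float64(345.58))]
0.493 0.04 [(np.float64(196.81), np.float64(334.05)), (np.float64(195.28), np.float64(346.86))]
0.499 0 [(np.float64(198.7), np.float64(319.43)), (np.float64(197.15), np.float64(332.38))]
0.499 0.034 [(np.float64(196.94), np.float64(334.1)), (np.float64(195.41), np.float64(346.91))]
0.499 0.037 [(np.float64(196.79), np.float64(335.38)), (np.float64(195.25), np.float64(348.19))]
0.499 0.04 [(np.float64(196.63), np.float64(336.67)), (np.float64(195.1), np.float64(349.46))]
```

Request:
servo_tool:
  targets:
    - [0.032,0,0,0,0,0,0.05]
    - [0.033,0,0,0,0,0,0.05]
    - [0.033,0.001,0,0,0,0,0.05]
    - [0.032,0.001,-0.03,0,0,0,0.05]
    - [0,0,-0.03,0,0,0,0.05]
    - [0,0,-0.03,0,0,0,0.05]
    - [0,0,-0.025,0,0,0,0.05]
    - [0,0,-0.012,0,0,0,0.05]
    - [0,0,0,0,0,0,0.05]
    - [0,0,0,0,0,0,0.05]

```text
time_s: 50.92
ee_pos: [0.5266, 0.0855, 0.1328]
ee_rot: [[-0.993, -0.12, -0.002], [-0.12, 0.993, 0.0], [0.002, 0.0, -1.0]]
contact_force: [0.1, -0.6, 0.4]
opening: 0.0497
gripper_force: 0.0
```

Request:
servo_tool:
  targets:
    - [0,0,0,0,0,0,0.006]
    - [0,0,0,0,0,0,0.006]
    - [0,0,0,0,0,0,0.006]
    - [0,0,0,0,0,0,0.006]
    - [0,0,0.002,0,0,0,0.006]
    - [0,0,0,0,0,0,0.006]

```text
time_s: 51.42
ee_pos: [0.527, 0.0839, 0.1354]
ee_rot: [[-0.993, -0.118, -0.0], [-0.118, 0.993, -0.004], [0.001, -0.003, -1.0]]
contact_force: [1.2, -4.6, -5.5]
opening: 0.0129
gripper_force: 41.1
```

Request:
servo_tool:
  targets:
    - [0.003,0.0003,0,0,0,0,0.006]
    - [0.003,0.0003,0,0,0,0,0.006]
    - [0.003,0.0003,0,0,0,0,0.006]
    - [0,0,0,0,0,0,0.006]

```text
time_s: 51.75
ee_pos: [0.5288, 0.0841, 0.1353]
ee_rot: [[-0.993, -0.119, -0.013], [-0.118, 0.993, -0.005], [0.014, -0.004, -1.0]]
contact_force: [-17.4, -6.9, 12.9]
opening: 0.0128
gripper_force: 43.5
```

Request:
servo_tool:
  targets:
    - [-0.007,-0.0008,0,0,0,0,0.006]
    - [-0.004,-0.0004,0,0,0,0,0.006]
    - [-0.004,-0.0004,0,0,0,0,0.006]
    - [-0.004,-0.0004,0,0,0,0,0.006]
    - [-0.004,-0.0004,0,0,0,0,0.006]
    - [-0.004,-0.0004,0,0,0,0,0.006]
    - [-0.004,-0.0004,0,0,0,0,0.006]
    - [-0.004,-0.0004,0,0,0,0,0.006]
    - [-0.003,-0.0004,0,0,0,0,0.006]

```text
time_s: 52.5
ee_pos: [0.4984, 0.0807, 0.1355]
ee_rot: [[-0.993, -0.118, 0.001], [-0.118, 0.993, -0.004], [-0.001, -0.004, -1.0]]
contact_force: [3.5, -6.2, -7.2]
opening: 0.0129
gripper_force: 40.8
```

Request:
servo_tool:
  targets:
    - [-0.003,-0.0003,0,0,0,0,0.006]
    - [-0.003,-0.0003,0,0,0,0,0.006]

```text
time_s: 52.67
ee_pos: [0.4925, 0.0801, 0.1355]
ee_rot: [[-0.993, -0.118, 0.001], [-0.118, 0.993, -0.004], [-0.001, -0.004, -1.0]]
contact_force: [2.7, -5.3, -7.9]
opening: 0.0129
gripper_force: 40.8
```

Request:
servo_tool:
  targets:
    - [-0.003,-0.0003,0,0,0,0,0.006]
    - [-0.003,-0.0003,0,0,0,0,0.006]

```text
time_s: 52.83
ee_pos: [0.4886, 0.0796, 0.1356]
ee_rot: [[-0.993, -0.118, 0.005], [-0.118, 0.993, -0.003], [-0.005, -0.004, -1.0]]
contact_force: [14.6, -4.6, -19.4]
opening: 0.0132
gripper_force: 39.3
```

Stop-to-stop travel is 40 mm, so it was fully home before (it simply began about 5 mm in). Push it home again.

Request:
servo_tool:
  targets:
    - [0.004,0.0005,0,0,0,0,0.006]
    - [0.004,0.0005,0,0,0,0,0.006]
    - [0.004,0.0005,0,0,0,0,0.006]
    - [0.004,0.0005,0,0,0,0,0.006]
    - [0.004,0.0005,0,0,0,0,0.006]
    - [0.004,0.0005,0,0,0,0,0.006]
    - [0.004,0.0005,0,0,0,0,0.006]
    - [0.004,0.0005,0,0,0,0,0.006]
    - [0.004,0.0005,0,0,0,0,0.006]
    - [0.004,0.0005,0,0,0,0,0.006]
    - [0.003,0.0003,0,0,0,0,0.006]
    - [0.002,0.0002,0,0,0,0,0.006]
    - [0,0,0,0,0,0,0.006]

```text
time_s: 53.92
ee_pos: [0.5286, 0.0841, 0.1354]
ee_rot: [[-0.993, -0.118, -0.005], [-0.118, 0.993, -0.006], [0.005, -0.005, -1.0]]
contact_force: [-6.0, -8.2, 0.8]
opening: 0.0131
gripper_force: 42.1
```

Request:
servo_tool:
  targets:
    - [0.002,0.0002,0,0,0,0,0.006]
    - [0.002,0.0002,0,0,0,0,0.006]
    - [0,0,0,0,0,0,0.006]

```text
time_s: 54.17
ee_pos: [0.5288, 0.0842, 0.1354]
ee_rot: [[-0.993, -0.118, -0.011], [-0.118, 0.993, -0.007], [0.012, -0.005, -1.0]]
contact_force: [-15.7, -9.6, 10.2]
opening: 0.0131
gripper_force: 43.3
```

Request:
servo_tool:
  targets:
    - [-0.004,0,0,0,0,0,0.006]
    - [0,0,0,0,0,0,0.02]
    - [0,0,0,0,0,0,0.05]
    - [0,0,0,0,0,0,0.05]
    - [0,0,0.03,0,0,0,0.05]
    - [0,0,0.04,0,0,0,0.05]
    - [-0.02,0,0.04,0,0,0,0.05]
    - [-0.04,0,0.03,0,0,0,0.05]
    - [-0.04,0,0,0,0,0,0.05]
    - [-0.03,0,0,0,0,0,0.05]
    - [0,0,0,0,0,0,0.05]
    - [0,0,0,0,0,0,0.05]

```text
time_s: 55.17
ee_pos: [0.4083, 0.0876, 0.2688]
ee_rot: [[-0.993, -0.121, 0.002], [-0.121, 0.993, 0.001], [-0.002, 0.0, -1.0]]
contact_force: [0.5, 0.7, -0.2]
opening: 0.05
gripper_force: 0.0
```

```bash
python3 - <<'E'
from h import *
np.set_printoptions(precision=4,suppress=True)
st();S={n:snap(n,n+'18') for n in('scene','side')}
for n in S:
  for t,z in(('pin_handle',.011),('ink_cover',.12),('carriage_grip',.134),('lock_grip',.14),('mug',.05),('pencup',.05),('cases',.04),('cart_blue_mid',.05),('cart_yellow_mid',.05)):
    print(n,t,[(np.round(q['point']),round(q['confidence'],2),onz(S[n],q['point'],z),int(q['mask'].sum())) for q in trace(n,t)[:2]])
def edges(p,rows,c0,c1):
  f=cv2.imread(f'pics/{p}.png').astype(float)[rows[0]:rows[1],c0:c1];w=np.clip(f[...,2]-1.3*f[...,1],0,None)
  return [(int(np.nonzero(r>r.max()/2)[0][0])+c0,int(np.nonzero(r>r.max()/2)[0][-1])+c0) for r in w]
print(edges('s17',(194,200),318,346),edges('side18',(194,200),318,346))
E
```

```text
t 55.1667 p [0.4083 0.0876 0.2688] F [ 0.5  0.7 -0.2] op 0.05 gf 0.0
[[-0.993 -0.121  0.002]
 [-0.121  0.993  0.001]
 [-0.002  0.    -1.   ]] [ 0.059  0.047 -0.242  1.28   0.001 -0.062]
scene pin_handle [(array([268., 185.]), 0.54, array([ 0.5306, -0.4206,  0.011 ]), 369)]
scene ink_cover [(array([251., 295.]), 0.79, array([ 0.5132, -0.1067,  0.12  ]), 2739)]
scene carriage_grip [(array([301., 388.]), 0.63, array([0.6451, 0.1508, 0.134 ]), 1091)]
scene lock_grip [(array([268., 364.]), 0.77, array([0.5544, 0.0795, 0.14  ]), 245)]
scene mug [(array([308., 179.]), 0.9, array([ 0.7074, -0.344 ,  0.05  ]), 1691), (array([254., 291.]), 0.73, array([ 0.4475, -0.1404,  0.05  ]), 2879)]
scene pencup [(array([203., 219.]), 0.55, array([ 0.269 , -0.4271,  0.05  ]), 1069), (array([250., 297.]), 0.51, array([ 0.4299, -0.1295,  0.05  ]), 2798)]
scene cases [(array([371., 461.]), 0.68, array([0.7211, 0.3278, 0.04  ]), 3869)]
scene cart_blue_mid [(array([311., 483.]), 0.7, array([0.5395, 0.3672, 0.05  ]), 438)]
scene cart_yellow_mid [(array([284., 490.]), 0.77, array([0.4368, 0.3809, 0.05  ]), 466),
[... 485 characters left out ...]
y([181., 277.]), 0.59, array([0.3918, 0.2025, 0.14  ]), 1007)]
side mug [(array([346., 476.]), 0.97, array([ 0.7155, -0.3352,  0.05  ]), 3569), (array([254., 344.]), 0.3, array([ 0.5291, -0.0143,  0.05  ]), 3820)]
side pencup []
side cases [(array([191., 409.]), 0.63, array([0.753 , 0.2974, 0.04  ]), 457)]
side cart_blue_mid [(array([254., 345.]), 0.73, array([ 0.5299, -0.0136,  0.05  ]), 3917), (array([179., 323.]), 0.62, array([0.5227, 0.3921, 0.05  ]), 221)]
side cart_yellow_mid [(array([183., 286.]), 0.58, array([0.4128, 0.381 , 0.05  ]), 327)]
[(333, 343), (333, 343), (333, 343), (334, 343), (334, 343), (334, 343)] [(334, 343), (333, 343), (334, 343), (334, 343), (334, 343), (334, 343)]
```

All is in place: cover shut, carriage parked, lock home, pin on the desk, bystanders where they were.

```bash
python3 -c "
from cell import *
print(sign_off())"
```

```text
the job is handed in; nothing more can be done
None
```

The job is handed in: the cover was released and latched shut again, the pin is back on the desk, both cartridges (blue and yellow) are in the tray, the carriage went to its right stop and back to parking with no sticky spots felt, and the transport lock is fully home — after one extra out-and-back stroke I made to check its 40 mm travel.

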